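Swing the mitre plate round to its angle stop

TASK

Set the mitre jig to the angle of its stop: first lift the beech block that was left lying in the way off the jig's bed and set it flat on the bench, clear of the bed. Then swing the aluminium plate round on its pin until it presses the stop's sprung rubber foot in firmly, without forcing it, and leave the plate resting against the foot. The plate must not touch the block, and leave the other things where they are.

Things in the scene. Friction and masses are not known exactly. Their poses are not given: they have to be found in the camera images.
- bed: fixed plywood bed of the jig, 320 (x) x 300 (y) x 18 mm thick; origin at the centre of its underside, on the bench. A fixed steel pivot pin, 10 mm thick, stands on it at x +60, y +80 mm of its frame; its flat head, 20 mm wide, spans 33 to 38 mm above the bench and keeps the plate on. Scribed angle marks on top.
- plate: aluminium mitre plate, 205 x 90 x 12 mm, about 0.75 kg, loose on the bed (underside 18 mm above the bench), an 11 mm hole near one corner over the pin. Origin on the hole's axis at the underside; spans own x -25 to +180 mm (its length), y -68 to +22 mm. It turns round the pin against bed friction alone, about 1.5 to 5 N at the free corner, and stays where left. Too wide to grasp: push it.
- lead_edge (a point): on the plate's long leading edge (own x +140, y +22 mm, half-way up), where it will meet the foot. The plate must turn counter-clockwise seen from above (towards its own +y). Its own x starts at a heading of -150 to -138 degrees in the bed's frame and ends between about -95 and -74 degrees, as the stop is set.
- push_corner (a point): on the long trailing edge of the plate (own y = -68 mm), near its free corner (own x = +165 mm), half-way up its 12 mm thickness: a good place to push from, towards the plate's own +y.
- stop: angle stop on the far right part of the bed: fixed dark steel block, 26 x 44 mm, 34 mm high, origin at its centre on the bed's top, axes as the bed's. A bolt through it carries a sprung round rubber foot, 16 mm wide, pointing to the bed's -x. The foot's face stands 32 to 76 mm from the origin: how far the bolt is screwed out differs each time and is not measured; feel for it.
- foot_axis (a point): fixed point on the axis of the bolt and foot, at the middle of the stop block, 9 mm above the bed's top. The foot gives about 1.5 N per mm, up to 5 mm, then is solid. About 5 to 10 N on it is firm; more than 20 N is forcing. When let go, the plate comes back a little with the foot and rests against it, held by its own friction.
- block_centre (a point): centre of the loose beech block, 32 (x) x 60 (y) x 22 mm high, its axes; about 80 g. It lies flat on the bed between the plate and the stop's foot and can be pinched across its 32 mm from above. On the bench its centre stands 11 mm high. The bench just to the right of the bed (bed's -y side) is free for it for some 110 mm.
- patina_jar: bystander: round jar with a red lid, 60 mm wide, 61 mm tall; origin at the centre of its underside
- lead_bit_1: bystander: small lead came offcut, 9x26x6 mm, lying on the bed behind the plate's swing, near the stop; origin at the centre of its underside
- solder_reel: bystander: reel, 60 mm wide, 30 mm high; origin at the centre of its underside
- lead_brush: bystander: wooden brush, 24x130x26 mm; origin at the centre of its underside
- oilstone: bystander: sharpening stone in its wooden base, 40x112x14 mm; origin at the centre of its underside
- glass_cutter: bystander: pencil-like cutter, 14x145x14 mm; origin at the centre of its underside
- block: the beech block itself (same as block_centre); origin at the centre of its underside
Mind the look-alikes: they are no part of the job. There is more than one size of the block; the job needs the largest.

How it is judged:
On the way, in this order (a step that is already met when the one before it is completed fails the run):
1. the block lies flat and free on the bench, off the bed (height (world z) of block_centre between 0.006 and 0.017 m and angle between block_centre's own z axis and vertical below 0.15 rad and (x of block_centre in the frame of bed below -0.17 m or x of block_centre in the frame of bed above 0.17 m or y of block_centre in the frame of bed below -0.16 m or y of block_centre in the frame of bed above 0.16 m) and contact force between the fingers and block below 0.05 N and linear speed of block below 0.03 m/s), for 0.2 s.
2. the plate presses the stop's foot in firmly (over 4 N) (contact force between plate and stop above 4 N), for 0.2 s.
At the end, for the whole second after the job is handed in: The block lies flat on the bench beside the bed (not on it), and the plate lies flat on the bed at rest, let go and still bearing on the stop's foot with more than 0.3 N (height (world z) of block_centre between 0.006 and 0.017 m and angle between block_centre's own z axis and vertical below 0.15 rad and (x of block_centre in the frame of bed below -0.17 m or x of block_centre in the frame of bed above 0.17 m or y of block_centre in the frame of bed below -0.16 m or y of block_centre in the frame of bed above 0.16 m) and contact force between plate and stop above 0.3 N and linear speed of plate below 0.02 m/s and angle between plate's own z axis and vertical below 0.05 rad and z of plate in the frame of bed below 0.022 m); the robot touches nothing.
It fails at once if the stop is forced: plate or robot on it with more than 20 N (contact force between any of plate, the arm, the fingers and stop above 20 N).
It fails at once if the plate touches the block (contact force between plate and block above 0.5 N).
It fails at once if a bystander is moved by more than 20 mm (distance of any of patina_jar, lead_bit_1, solder_reel, lead_brush, oilstone, glass_cutter from where it was at the start of the episode above 0.02 m).
It also fails if it takes over 72 s, if anything falls off the work surface, if the arm or the gripper's body presses on something with over 40 N, if the wrist force passes 120 N, or if a joint passes its speed limit or range.

ROBOT

A 6-joint arm with a two-finger parallel gripper is mounted at the origin on a cart in front of the work surface, level with it; the furniture and walls round the work are solid. World frame = base frame: x ahead of the robot, y to its left, z up, the work surface at z = 0. Lengths are in m, angles in rad, forces in N, time in s.
With the tool pointing down it reaches from about 0.425 to 0.95 m from the base axis. Payload 14.7 kg.
Tool frame: the origin (TCP) lies between the finger pads; the fingertips stand 17 mm ahead of it and the grasp point (between the pads) lies 2 mm behind it; z points along the fingers, y is the direction in which the jaws open and shut (so a half turn about z gives the same grasp; the last joint's range is limited). The gripper opens to 85 mm and grips with 20 to 120 N. Pads are 22 mm wide; open, the fingers measure 114 mm over their backs; the gripper's body (76 mm by 85 mm) begins 54 mm behind the grasp point. The pads swing forward as they close: fully open they stand 13 mm farther back than shut.
Start: joints at [1.274, 0.48, 1.596, -0, 1.065, -0.047], TCP at [0.161, 0.63, 0.228] pointing down, gripper open.
Joint ranges: [-2.75, 2.75], [-0.82, 2.05], [0.23, 2.67], [-1.56, 4.7], [0.09, 2.69], [-2.92, 2.92]. Speed limits (rad/s): [1.89, 1.89, 2.39, 3.01, 3.01, 3.01].

INTERFACE

Orientations are given as a unit quaternion [x, y, z, w].
In Python, from cell import telemetry, vision, ticket gives the robot as it stands.
- The arm moves only by the tool apply_moves, never from a script. Its arguments are lists of equal length, an entry for each row: "offset": the shift along the tool's x, y, z in mm, a list of three; "twist": the turn about the tool's z in degrees; "fingers": the closure, from -1 (fully open) to 1 (shut). In form: {"offset": [[tx, ty, tz], ...], "twist": [twist, ...], "fingers": [fingers, ...]}. A call has 1 to 12 rows; each row shifts and turns the pose as measured when the row begins, along the tool's axes as they then stand; what a row does not reach is not made up. A row lasts 1/12 s, in which the tool goes at most 41.7 mm and 7.16 degrees, less where a joint would pass 70% of its speed; a pose out of reach is approached as far as the arm can. A call with a gripper value outside its range is refused whole. The fingers move at their own pace and stop on an object; the grip force is fixed at half the most. Time passes only in rows, so rows that do not move let the fingers close. It gives the time, the measured TCP pose, the force and the opening at its end, in the units of the state.
- telemetry.get_obs(): the state, without advancing time (a new reading comes with each control period).
- vision.grab_frame(name): name is "side" or "top" or "wrist"; returns (picture, depth): 384x512x3 uint8, red, green, blue; 384x512 float32, m along the optical axis (not along the pixel's ray), 0 where there is no reading.
- vision.camera_model(name): a dict with "camera_matrix" (3x3 intrinsics, pixels), "R" (3x3) and "t" (3): a world point X has camera coordinates R X + t; the wrist camera has in their place "hand_eye" (4x4, takes a point from camera to tool coordinates, whose origin is the TCP and whose axes are the flange's). Camera axes: x right, y down, z forward; pixel columns grow to the right and rows downward; lengths in m; the calibration is good to about 2 mm. The wrist camera is an equidistant fisheye: a pixel r from the principal point sees the ray r / f radians off the axis. A picture is of the moment at which its call begins: read the wrist's pose just before it. camera_model takes no time and is no camera call.
- ticket.hand_in(): hands the job in, once; it reports no verdict.
The state is a dict: "t": time; "joint_pos": joint angles; "joint_vel": joint speeds; "tau": joint torques, N m; "ee_pos": TCP position; "orientation": TCP orientation; "wrist_force": force on the tool from outside, world axes, zero at the start; "torque": the same for the moment, N m; "finger_gap": opening from 0.0 (shut) to 1.0 (fully open).
Only numpy, scipy, OpenCV 4.12 (cv2) and the standard library are available. Lean on these libraries where they do the work, as an engineer would, in place of code of your own. Each camera call takes 0.05 s, during which the arm holds its last target.

## Working session

There is one attempt and no reset: what is moved stays moved. The work goes in short steps, Python scripts to look and compute and a tool call to move; the robot and the scene stay as the last step left them, time stands still between calls to the robot, and variables do not carry over. Pictures are saved under pics/ and viewed, and the job is handed in when it is done.

Besides the shell and the picture viewer there is one more tool, called after ">>>" as name(argument=value, ...), one argument or row to a line, values as JSON. apply_moves: Moves the arm, as the interface text tells. Its arguments: {"type":"object","properties":{"offset":{"type":"array","items":{"type":"array","items":{"type":"number"}}},"twist":{"type":"array","items":{"type":"number"}},"fingers":{"type":"array","items":{"type":"number"}}},"required":["offset","twist","fingers"]}

```bash
mkdir -p pics; ls; python3 - <<'E'
from cell import telemetry, vision
import cv2, numpy as np
o=telemetry.get_obs(); print(o)
for n in ["top","side"]:
    im,d=vision.grab_frame(n); np.savez(f"pics/{n}0.npz",im=im,d=d)
    cv2.imwrite(f"pics/{n}0.png",cv2.resize(im[:,:,::-1],(768,576),interpolation=cv2.INTER_CUBIC))
    print(n,vision.camera_model(n))
print(vision.camera_model("wrist"))
E
```

```text
pics
{'t': 0.0, 'joint_pos': array([ 1.27442406e+00,  4.80804443e-01,  1.59685173e+00,  1.28478928e-05,
        1.06510210e+00, -4.65668513e-02]), 'joint_vel': array([ 0.00067087,  0.00041599,  0.00135329, -0.00143744,  0.00053886,
        0.00135846]), 'tau': array([ 1.72191543e-03, -9.50671577e+01, -4.30191278e+01,  5.08360681e-04,
        1.19147121e-02, -1.39369345e-04]), 'ee_pos': array([0.160527  , 0.6294504 , 0.22709842]), 'orientation': array([ 1.24581269e-01,  9.92209236e-01, -5.73304411e-04, -1.04980878e-04]), 'wrist_force': array([ 0.57552515,  0.32773537, -0.10288912]), 'torque': array([-0.02168194, -0.00940441, -0.0083167 ]), 'finger_gap': 0.9994772458863065}
top {'camera_matrix': array([[348.37240939,   0.        , 259.0151664 ],
       [  0.        , 348.37240939, 193.97466785],
       [  0.        ,   0.        ,   1.        ]]), 'R': array([[ 0.0237955 , -0.99953222, -0.01921235],
       [-0.98693699, -0.02042395, -0.15980689],
       [ 0.15933975,  0.02276406, -0.98696132]]), 't': array([-0.03739619,  0.56898045,  0.99708512])}
side {'camera_matrix': array([[352.351
[... 170 characters left out ...]
0480803, -0.02047593],
       [-0.01857898, -0.65821869, -0.75259748],
       [-0.00985913,  0.75281142, -0.65816241]]), 't': array([-0.57245073,  0.0253737 ,  1.08593478])}
{'camera_matrix': array([[297.31863964,   0.        , 256.29413482],
       [  0.        , 297.31863964, 189.78786921],
       [  0.        ,   0.        ,   1.        ]]), 'hand_eye': array([[ 1.58224340e-04, -9.65536323e-01, -2.60268293e-01,
         6.55958302e-02],
       [ 9.99999981e-01,  1.22556144e-04,  1.53272332e-04,
         5.04874872e-04],
       [-1.16092525e-04, -2.60268312e-01,  9.65536324e-01,
        -1.45761829e-01],
       [ 0.00000000e+00,  0.00000000e+00,  0.00000000e+00,
         1.00000000e+00]])}
```

View pics/top0.png

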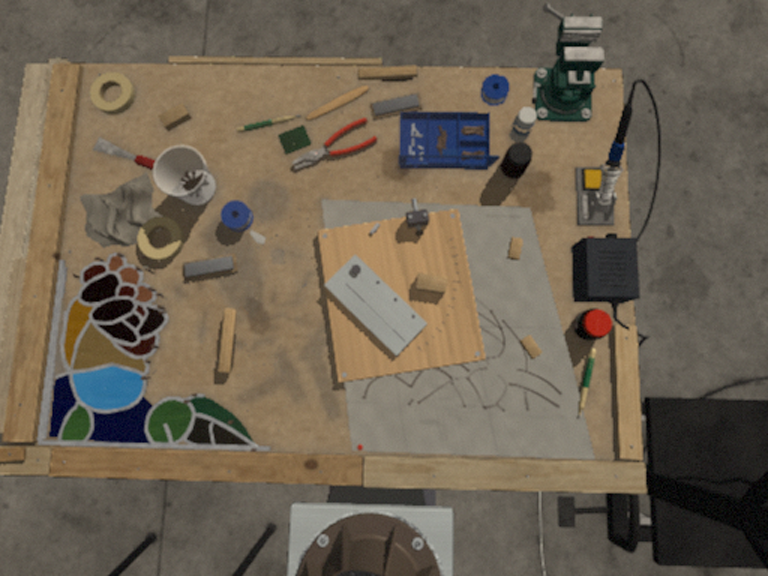

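View pics/side0.png

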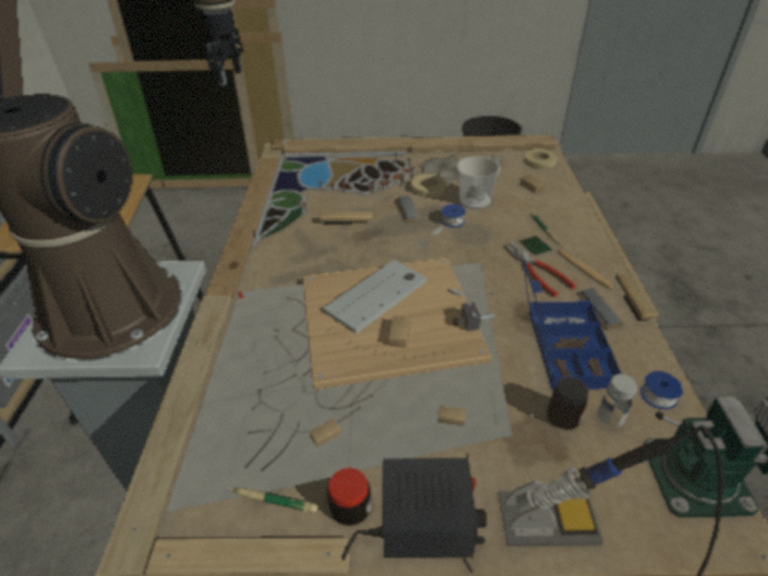

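```bash
cat > h.py <<'E'
import numpy as np, cv2
from cell import vision
def ray_plane(cam,uv,z):
    m=vision.camera_model(cam);K=m["camera_matrix"];R=m["R"];t=m["t"]
    uv=np.atleast_2d(uv).astype(float)
    d=np.c_[(uv[:,0]-K[0,2])/K[0,0],(uv[:,1]-K[1,2])/K[1,1],np.ones(len(uv))]@R
    c=-R.T@t
    return c+d*((z-c[2])/d[:,2])[:,None]
def proj(cam,P):
    m=vision.camera_model(cam);P=np.atleast_2d(P)
    q=(P@m["R"].T+m["t"])@m["camera_matrix"].T
    return q[:,:2]/q[:,2:]
E
python3 - <<'E'
from h import *
for n,(x0,y0,x1,y1) in dict(top=(200,125,370,265),side=(190,165,340,260)).items():
    im=np.load(f"pics/{n}0.npz")["im"][y0:y1,x0:x1,::-1]
    s=780/(x1-x0); s=min(s,590/(y1-y0)); print(n,s)
    cv2.imwrite(f"pics/{n}_crop0.png",cv2.resize(im,None,fx=s,fy=s,interpolation=cv2.INTER_CUBIC))
d=np.load("pics/top0.npz")["d"]; print((d>0).mean())
E
```

```text
top 4.214285714285714
side 5.2
0.9960174560546875
```

View pics/top_crop0.png

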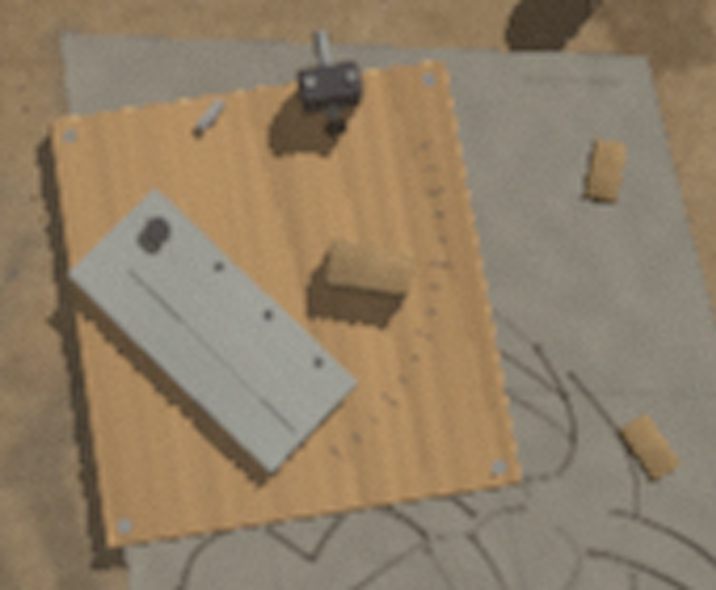

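View pics/side_crop0.png

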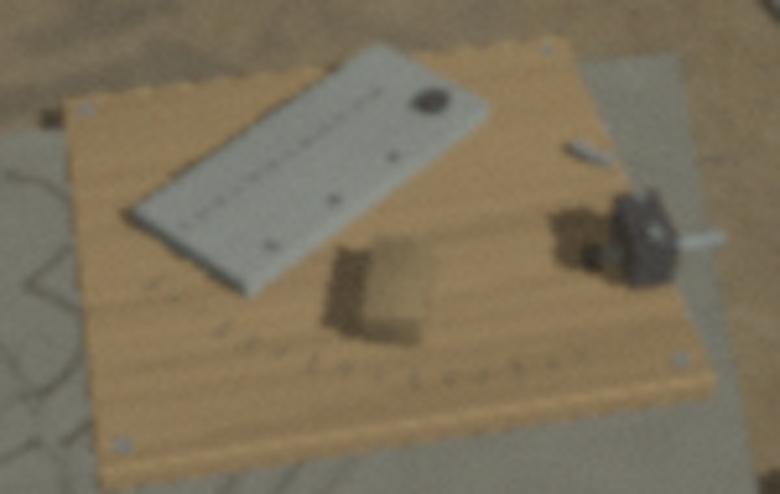

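The top crop (scale 4.21) shows the bed with corners at (52,122), (448,62), (520,480) and (108,545). The plate's corners are at (153,190), (355,382), (270,470) and (70,275), with the pin head at (154,234). The stop is at (330,88) with its foot at (335,125).

There are three beech blocks:
- (370,268), on the bed
- (605,170), on the bench
- (650,447), on the bench

The one on the bed is clearly the largest and lies between plate and foot, so it fits the description. I'll measure its size below.

```bash
python3 - <<'E'
from h import *
s=4.214285714; 
def tp(p,z): return ray_plane("top",(np.array(p,float)+.5)/s-.5+[200,125],z)
def sd(p,z): return ray_plane("side",(np.array(p,float)+.5)/5.2-.5+[190,165],z)
np.set_printoptions(precision=4,suppress=True)
B=tp([(52,122),(448,62),(520,480),(108,545)],.018)
Bs=sd([(570,38),(715,378),(105,470),(65,98)],.018)
print("bed top",B,"\nside",Bs)
for b in (B,Bs):
    print("len",[np.linalg.norm(b[i]-b[(i+1)%4]) for i in range(4)],"cen",b.mean(0))
    # order: (+x,+y),(+x,-y),(-x,-y),(-x,+y)
    L=np.array([[.16,.15],[.16,-.15],[-.16,-.15],[-.16,.15]]); q=b[:,:2]-b[:,:2].mean(0)
    th=np.arctan2((L[:,0]*q[:,1]-L[:,1]*q[:,0]).sum(),(L*q).sum()); print("yaw deg",np.degrees(th))
    Rm=np.array([[np.cos(th),-np.sin(th)],[np.sin(th),np.cos(th)]]); print("pin",b[:,:2].mean(0)+Rm@[.06,.08])
P=tp([(153,190),(355,382),(270,470),(70,275)],.030); print("plate",P,[np.linalg.norm(P[i]-P[(i+1)%4]) for i in range(4)])
print("pinhead",tp((154,234),.038),sd((432,101),.038))
print("stop blk top",tp((330,80),.052),sd((640,215),.052)); print("foot",tp((335,125),.027))
# block by depth
d=np.load("pics/top0.npz")["d"]; m=vision.camera_model("top");K=m["camera_matrix"]
v,u=np.mgrid[0:384,0:512]; C=np.stack([(u-K[0,2])/K[0,0]*d,(v-K[1,2])/K[1,1]*d,d],-1)
W=(C-m["t"])@m["R"]
for nm,(a,b,c,e),zz in [("block",(265,173,302,206),.018),("b2",(335,155,352,176),0),("b3",(343,220,364,242),0)]:
    sub=W[b:e,a:c].reshape(-1,3); k=sub[(sub[:,2]>zz+.008)&(sub[:,2]<.1)]
    if len(k)<5: print(nm,len(k));continue
    r=cv2.minAreaRect((k[:,:2]*1000).astype(np.float32)); print(nm,len(k),np.median(k[:,2]),k[:,2].max(),r)
    print(" box",cv2.boxPoints(r))
E
```

```text
bed top [[ 0.6995  0.1267  0.018 ]
 [ 0.7511 -0.1674  0.018 ]
 [ 0.4428 -0.2192  0.018 ]
 [ 0.3902  0.0727  0.018 ]] 
side [[ 0.7055  0.1217  0.018 ]
 [ 0.7536 -0.168   0.018 ]
 [ 0.4455 -0.2217  0.018 ]
 [ 0.3915  0.0709  0.018 ]]
len [np.float64(0.2986028534837424), np.float64(0.3126785238036174), np.float64(0.296640485080262), np.float64(0.31402521846604514)] cen [ 0.5709 -0.0468  0.018 ]
yaw deg 9.892783125913928
pin [0.6163 0.0423]
len [np.float64(0.29371227149369833), np.float64(0.31274146144535003), np.float64(0.2975344193681472), np.float64(0.31808822982241036)] cen [ 0.574  -0.0493  0.018 ]
yaw deg 9.726411937713536
pin [0.6196 0.0397]
plate [[ 0.6463  0.0485  0.03  ]
 [ 0.509  -0.1005  0.03  ]
 [ 0.4453 -0.0413  0.03  ]
 [ 0.5821  0.1064  0.03  ]] [np.float64(0.2026210968896506), np.float64(0.08695853760014705), np.float64(0.20140155171445154), np.float64(0.08648574470897795)]
pinhead [[0.612  0.0459 0.038 ]] [[0.6152 0.0367 0.038 ]]
stop blk top [[ 0.7249 -0.0787  0.052 ]] [[ 0.7229 -0.0807  0.052 ]]
foot [[ 0.6985 -0.0836  0.027 ]]
block 277 0.03952412380849144 0.047202918052296004 ((579.59619140625, -88.1516342163086), (54.99971389770508, 117.02558135986328), 26.958646774291992)
 box [[ 528.558   -48.4642]
 [ 581.6113 -152.7731]
 [ 630.6343 -127.8391]
 [ 577.5811  -23.5302]]
b2 116 0.01674989350210939 0.021367780887488745 ((672.7806396484375, -285.3486328125), (24.191749572753906, 44.66572952270508), 78.49877166748047)
 box [[ 648.4844 -292.7487]
 [ 692.2532 -301.6545]
 [ 697.0768 -277.9485]
 [ 653.308  -269.0427]]
b3 125 0.016677420257050022 0.021963718392330345 ((470.04217529296875, -313.4626159667969), (43.75118637084961, 24.538904190063477), 34.38850784301758)
 box [[ 445.06   -315.6929]
 [ 458.9196 -335.9431]
 [ 495.0243 -311.2323]
 [ 481.1647 -290.9821]]
```

```bash
python3 - <<'E'
from h import *
np.set_printoptions(precision=4,suppress=True)
for cam,box in (("top",(270,175,302,204)),("side",(250,205,278,235))):
    D=np.load(f"pics/{cam}0.npz"); d=D["d"]; m=vision.camera_model(cam);K=m["camera_matrix"]
    v,u=np.mgrid[0:384,0:512]; C=np.stack([(u-K[0,2])/K[0,0]*d,(v-K[1,2])/K[1,1]*d,d],-1)
    W=(C-m["t"])@m["R"]
    a,b,c,e=box
    M=np.zeros(d.shape,np.uint8); M[b:e,a:c]=((W[b:e,a:c,2]>.033)&(W[b:e,a:c,2]<.06))
    n,l,st,ce=cv2.connectedComponentsWithStats(M); i=1+np.argmax(st[1:,4]); print(st[i],ce[i])
    k=W[l==i]; print(np.median(k[:,2]),k[:,:2].mean(0)); r=cv2.minAreaRect((k[:,:2]*1000).astype(np.float32)); print(r)
    # ray to plane z=.04 of mask px
    p=ray_plane(cam,np.c_[u[l==i],v[l==i]],.04)[:,:2]; print("plane mean",p.mean(0),cv2.minAreaRect((p*1000).astype(np.float32)), "area mm2",len(p)*0)
    ev,V=np.linalg.eigh(np.cov(p.T)); print("long axis deg",np.degrees(np.arctan2(V[1,1],V[0,1])),np.sqrt(ev*12))
E
```

```text
[278 182  21  13 218] [287.7752 187.8624]
0.040220126105920434 [ 0.5909 -0.1108]
((591.6610717773438, -110.80641174316406), (59.71038818359375, 32.2370719909668), 83.20936584472656)
plane mean [ 0.591  -0.1108] ((591.1112060546875, -110.73474884033203), (59.66079330444336, 33.207401275634766), 83.4675064086914) area mm2 0
long axis deg 84.04546769708794 [0.0335 0.0602]
[260 210  14  18 194] [266.2732 218.6598]
0.039487919062250756 [ 0.5925 -0.1147]
((592.7122802734375, -111.98306274414062), (64.74369049072266, 31.848630905151367), 82.59178161621094)
plane mean [ 0.5925 -0.1154] ((592.638671875, -114.80195617675781), (65.29629516601562, 32.170440673828125), 82.84708404541016) area mm2 0
long axis deg 83.8898985683461 [0.0326 0.0646]
```

The block measures 60 x 33 mm with its top at z 0.040. The other two are about 44 x 24 mm, so this is the one: centre (0.592, -0.112), short axis at about -6.3 deg. I'm adding a planning helper that prints the row numbers, then moving to hover.

```bash
cat >> h.py <<'E'
from cell import telemetry
from scipy.spatial.transform import Rotation as Ro
def plan(target, yaw=None, step=38., maxtw=6.5):
    """target xyz m, yaw deg of tool y axis (mod 180 chosen by caller). prints rows needed"""
    o=telemetry.get_obs(); p=o["ee_pos"]; R=Ro.from_quat(o["orientation"]).as_matrix()
    y0=np.degrees(np.arctan2(R[1,1],R[0,1])); tw=0. if yaw is None else -((yaw-y0+180)%360-180)
    dp=(np.array(target)-p)*1000
    n=max(1,int(np.ceil(max(np.linalg.norm(dp)/step,abs(tw)/maxtw))))
    offs=[]
    for i in range(n):
        Ri=R@Ro.from_euler("z",tw*i/n,degrees=True).as_matrix()
        offs.append(np.round(Ri.T@dp/n,1).tolist())
    print("pos",np.round(p,4),"yaw",round(y0,2),"tiltz",np.round(R[:,2],3)); print(n,"rows tw",round(tw/n,2)); print(offs)
def yaw_of(o):
    R=Ro.from_quat(o["orientation"]).as_matrix(); return np.degrees(np.arctan2(R[1,1],R[0,1]))
E
python3 -c "
from h import *
plan([.592,-.112,.17],-6.3)"
```

```text
pos [0.1606 0.6295 0.2271] yaw 75.69 tiltz [-0.    -0.001 -1.   ]
23 rows tw 3.56
[[-26.1, -26.6, 2.5], [-27.7, -24.9, 2.5], [-29.2, -23.1, 2.5], [-30.6, -21.3, 2.5], [-31.9, -19.3, 2.5], [-33.0, -17.3, 2.5], [-34.0, -15.2, 2.5], [-34.9, -13.1, 2.5], [-35.7, -10.9, 2.5], [-36.3, -8.6, 2.5], [-36.7, -6.4, 2.5], [-37.1, -4.1, 2.5], [-37.3, -1.8, 2.5], [-37.3, 0.6, 2.5], [-37.2, 2.9, 2.5], [-36.9, 5.2, 2.5], [-36.5, 7.5, 2.5], [-36.0, 9.7, 2.5], [-35.3, 11.9, 2.5], [-34.5, 14.1, 2.5], [-33.6, 16.2, 2.5], [-32.5, 18.3, 2.5], [-31.3, 20.3, 2.5]]
```

>>> apply_moves(
  offset=[
    [-26, -27, 0],
    [-28, -25, 0],
    [-29, -23, 0],
    [-31, -21, 0],
    [-32, -19, 0],
    [-33, -17, 0],
    [-34, -15, 0],
    [-35, -13, 0],
    [-36, -11, 0],
    [-36, -9, 0],
    [-37, -6, 2],
    [-37, -4, 2],
  ],
  twist=[3.6, 3.6, 3.6, 3.6, 3.6, 3.6, 3.6, 3.6, 3.6, 3.6, 3.6, 3.6],
  fingers=[-1, -1, -1, -1, -1, -1, -1, -1, -1, -1, -1, -1],
)

```text
t: 1.1
ee_pos: [0.3836, 0.2276, 0.2198]
orientation: [0.491, 0.871, -0.001, -0.0]
wrist_force: [1.1, 0.1, -0.5]
finger_gap: 1.002
```

```bash
python3 -c "
from h import *
plan([.592,-.112,.17],-6.3)"
```

```text
pos [0.3836 0.2276 0.2198] yaw 31.16 tiltz [-0.002 -0.002 -1.   ]
11 rows tw 3.41
[[-36.2, 0.3, 4.5], [-36.1, 2.4, 4.5], [-35.9, 4.5, 4.5], [-35.6, 6.7, 4.5], [-35.1, 8.8, 4.5], [-34.6, 10.8, 4.5], [-33.9, 12.9, 4.5], [-33.0, 14.9, 4.5], [-32.1, 16.8, 4.5], [-31.0, 18.7, 4.5], [-29.9, 20.5, 4.5]]
```

>>> apply_moves(
  offset=[
    [-36, 0, 4.5],
    [-36, 2, 4.5],
    [-36, 4.5, 4.5],
    [-36, 7, 4.5],
    [-35, 9, 4.5],
    [-35, 11, 4.5],
    [-34, 13, 4.5],
    [-33, 15, 4.5],
    [-32, 17, 4.5],
    [-31, 19, 4.5],
    [-28, 20, 4.5],
    [0, 0, 0],
  ],
  twist=[3.4, 3.4, 3.4, 3.4, 3.4, 3.4, 3.4, 3.4, 3.4, 3.4, 3.4, 0],
  fingers=[-1, -1, -1, -1, -1, -1, -1, -1, -1, -1, -1, -1],
)

```text
t: 2.1
ee_pos: [0.5949, -0.1401, 0.1665]
orientation: [0.759, 0.651, -0.001, 0.0]
wrist_force: [-2.5, 0.7, -0.5]
finger_gap: 1.0
```

```bash
cat >> h.py <<'E'
def wrist_pts(uv,z,o):
    m=vision.camera_model("wrist");K=m["camera_matrix"];H=m["hand_eye"]
    uv=np.atleast_2d(uv).astype(float); x=(uv[:,0]-K[0,2])/K[0,0]; y=(uv[:,1]-K[1,2])/K[1,1]
    th=np.hypot(x,y); k=np.where(th>1e-9,np.sin(th)/np.maximum(th,1e-9),1.); d=np.c_[x*k,y*k,np.cos(th)]
    R=Ro.from_quat(o["orientation"]).as_matrix(); c=o["ee_pos"]+R@H[:3,3]; d=d@(R@H[:3,:3]).T
    return c+d*((z-c[2])/d[:,2])[:,None]
def wrist_proj(P,o):
    m=vision.camera_model("wrist");K=m["camera_matrix"];H=m["hand_eye"]
    R=Ro.from_quat(o["orientation"]).as_matrix(); q=((np.atleast_2d(P)-o["ee_pos"])@R-H[:3,3])@H[:3,:3]
    r=np.hypot(q[:,0],q[:,1]); th=np.arctan2(r,q[:,2]); return np.c_[K[0,2]+K[0,0]*th*q[:,0]/r,K[1,2]+K[1,1]*th*q[:,1]/r]
E
python3 - <<'E'
from h import *
import pickle
o=telemetry.get_obs(); im,d=vision.grab_frame("wrist"); pickle.dump((o,im,d),open("pics/w1.pkl","wb"))
print(o["ee_pos"],yaw_of(o),o["joint_pos"])
cv2.imwrite("pics/w1.png",cv2.resize(im[:,:,::-1],(768,576),interpolation=cv2.INTER_CUBIC))
print("block expect",wrist_proj([.592,-.112,.04],o)*1.5)
E
```

```text
[ 0.59489595 -0.14013994  0.16645438] -8.724812769886157 [-0.27957689  0.49256801  1.74827099 -0.00284567  0.90167658 -0.12553525]
block expect [[372.74588663 230.14415305]]
```

View pics/w1.png

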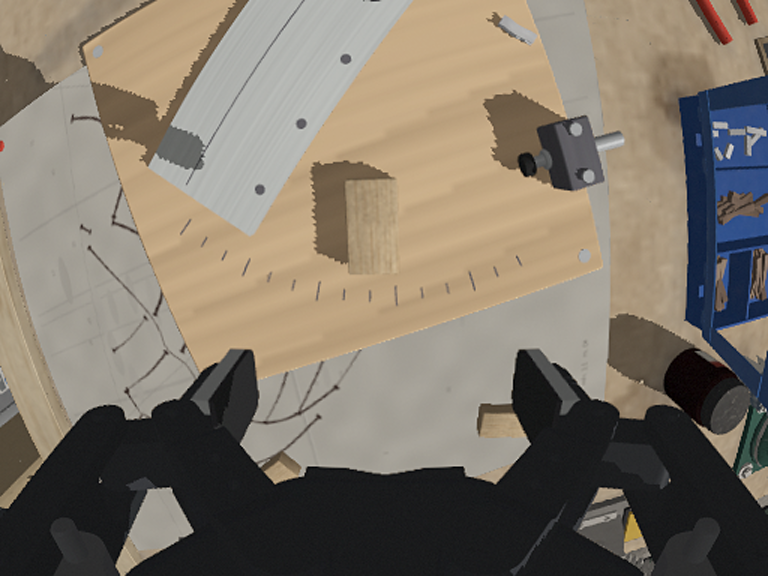

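The wrist view shows the block's top corners at (346,180), (396,178), (397,273) and (349,274). The foot is at (527,164), the stop at (570,150), the plate's free corners at (250,235) and (150,165), and a bed corner at (601,268).

```bash
python3 - <<'E'
from h import *
import pickle
np.set_printoptions(precision=4,suppress=True)
o,im,d=pickle.load(open("pics/w1.pkl","rb"))
W=lambda p,z:wrist_pts((np.array(p,float)+.5)/1.5-.5,z,o)
b=W([(346,180),(396,178),(397,273),(349,274)],.04); print("block",b,b.mean(0),[np.linalg.norm(b[i]-b[(i+1)%4]) for i in range(4)])
r=cv2.minAreaRect((b[:,:2]*1000).astype(np.float32));print(r)
c=W([(601,268),(82,46)],.018);print("bed corner (+x,-y),(-x,+y)",c)
p=W([(250,235),(150,165)],.03);print("plate free corners",p, np.linalg.norm(p[0]-p[1]))
print("hole-ish holes",W([(346,59),(301,124),(260,189)],.03))
print("foot face",W([(520,164)],.027),"stop top",W([(538,130),(591,117),(607,185),(555,189)],.052))
E
```

```text
block [[ 0.5806 -0.0787  0.04  ]
 [ 0.6108 -0.0823  0.04  ]
 [ 0.6027 -0.1409  0.04  ]
 [ 0.5727 -0.137   0.04  ]] [ 0.5917 -0.1097  0.04  ] [np.float64(0.030311882066132393), np.float64(0.05922772193407716), np.float64(0.03020183219778665), np.float64(0.05879311194544484)]
((591.733642578125, -109.62698364257812), (59.35939025878906, 30.306564331054688), 82.24858093261719)
bed corner (+x,-y),(-x,+y) [[ 0.7519 -0.1646  0.018 ]
 [ 0.3902  0.0717  0.018 ]]
plate free corners [[ 0.5109 -0.103   0.03  ]
 [ 0.4469 -0.0413  0.03  ]] 0.0889720075335422
hole-ish holes [[ 0.5917 -0.0017  0.03  ]
 [ 0.5573 -0.0385  0.03  ]
 [ 0.5237 -0.0746  0.03  ]]
foot face [[ 0.6927 -0.0837  0.027 ]] stop top [[ 0.6992 -0.0635  0.052 ]
 [ 0.7362 -0.0575  0.052 ]
 [ 0.7426 -0.101   0.052 ]
 [ 0.7059 -0.1001  0.052 ]]
```

```bash
python3 -c "
from h import *
plan([.592,-.1105,.075],-7.3,step=15)"
```

```text
pos [ 0.5933 -0.1381  0.1664] yaw -8.58 tiltz [-0.003 -0.001 -1.   ]
7 rows tw -0.18
[[3.9, -0.7, 13.1], [3.9, -0.7, 13.1], [3.9, -0.7, 13.1], [3.9, -0.7, 13.1], [3.9, -0.7, 13.1], [3.9, -0.7, 13.1], [3.9, -0.7, 13.1]]
```

>>> apply_moves(
  offset=[
    [4, -0.7, 13],
    [4, -0.7, 13],
    [4, -0.7, 13],
    [4, -0.7, 13],
    [4, -0.7, 13],
    [4, -0.7, 13],
    [3.5, -0.5, 13],
    [0, 0, 0],
    [0, 0, 0],
  ],
  twist=[-0.2, -0.2, -0.2, -0.2, -0.2, -0.2, 0, 0, 0],
  fingers=[-0.5, -0.5, -0.5, -0.5, -0.5, -0.5, -0.5, -0.5, -0.5],
)

```text
t: 2.9
ee_pos: [0.5875, -0.1044, 0.0713]
orientation: [0.749, 0.663, -0.003, -0.003]
wrist_force: [0.4, -0.7, 0.2]
finger_gap: 0.75
```

```bash
python3 - <<'E'
from h import *
plan([.592,-.1105,.037],-7.3,step=10)
o=telemetry.get_obs(); im,d=vision.grab_frame("wrist"); print(o["finger_gap"],o["wrist_force"])
cv2.imwrite("pics/w2.png",cv2.resize(im[:,:,::-1],(768,576),interpolation=cv2.INTER_CUBIC))
E
```

```text
pos [ 0.5875 -0.1044  0.0713] yaw -6.98 tiltz [-0.008  0.001 -1.   ]
4 rows tw 0.08
[[-1.4, 1.4, 8.6], [-1.4, 1.4, 8.6], [-1.4, 1.4, 8.6], [-1.4, 1.4, 8.6]]
0.7500007998948734 [ 0.44925836 -0.66061747  0.24288833]
```

View pics/w2.png

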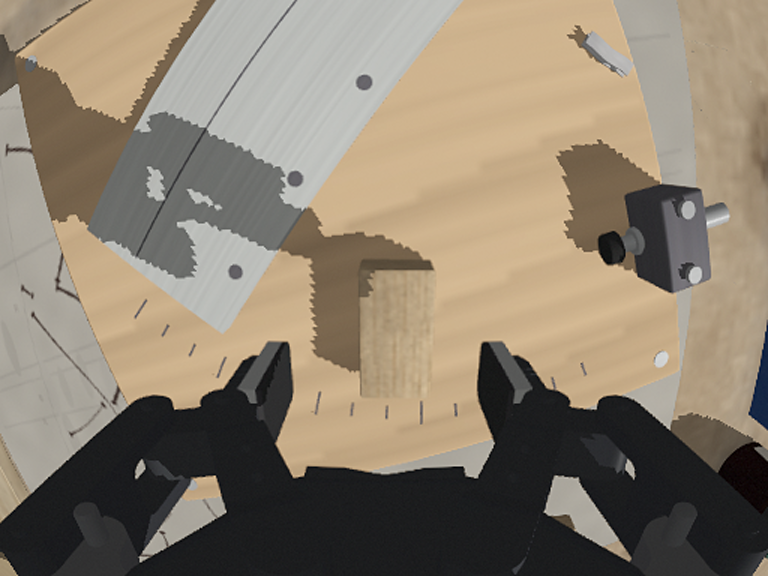

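The wrist view shows the block's top at (397,330), slightly right of the midpoint between the fingers (385). That matches the computed +5.6 mm tool-y correction. The fingers are clear of plate and stop, so I'm descending.

>>> apply_moves(
  offset=[
    [-2.8, 2.8, 0],
    [-2.8, 2.8, 0],
    [0, 0, 8],
    [0, 0, 8],
    [0, 0, 8],
    [0, 0, 6],
    [0, 0, 0],
  ],
  twist=[0, 0, 0, 0, 0, 0, 0],
  fingers=[-0.5, -0.5, -0.5, -0.5, -0.5, -0.5, -0.5],
)

```text
t: 3.53
ee_pos: [0.5944, -0.1124, 0.0417]
orientation: [0.749, 0.663, -0.001, -0.001]
wrist_force: [0.5, -0.2, -0.2]
finger_gap: 0.751
```

```bash
python3 - <<'E'
from h import *
plan([.592,-.1105,.037],-7.3,step=10)
E
```

```text
pos [ 0.5944 -0.1124  0.0417] yaw -7.0 tiltz [-0.003 -0.    -1.   ]
1 rows tw 0.3
[[1.6, -2.6, 4.7]]
```

>>> apply_moves(
  offset=[
    [1, -2, 4],
    [0, 0, 0],
    [0, 0, 0],
    [0, 0, 0],
    [0, 0, 0],
    [0, 0, 0],
    [0, 0, 0],
    [0, 0, 0],
    [0, 0, 0],
  ],
  twist=[0, 0, 0, 0, 0, 0, 0, 0, 0],
  fingers=[-0.5, -0.5, -0.2, 0, 0.3, 0.6, 0.6, 0.6, 0.6],
)

```text
t: 4.28
ee_pos: [0.5926, -0.1109, 0.0373]
orientation: [0.749, 0.663, -0.001, -0.001]
wrist_force: [0.1, 0.2, 0.2]
finger_gap: 0.199
```

The opening is 0.20 (17 mm), which is less than the block's 32 mm, so it may not be gripped. Looking.

```bash
python3 - <<'E'
from h import *
o=telemetry.get_obs(); im,d=vision.grab_frame("wrist"); im2,_=vision.grab_frame("side")
cv2.imwrite("pics/w3.png",cv2.resize(im[:,:,::-1],(768,576),interpolation=cv2.INTER_CUBIC))
cv2.imwrite("pics/s3.png",cv2.resize(im2[150:270,180:340,::-1],(800,600),interpolation=cv2.INTER_CUBIC))
E
```

```text
(no output)
```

View pics/w3.png

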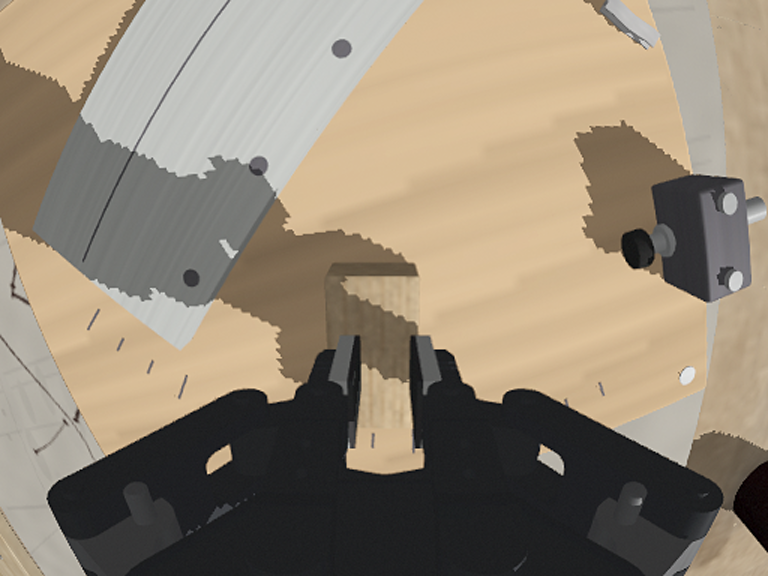

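View pics/s3.png

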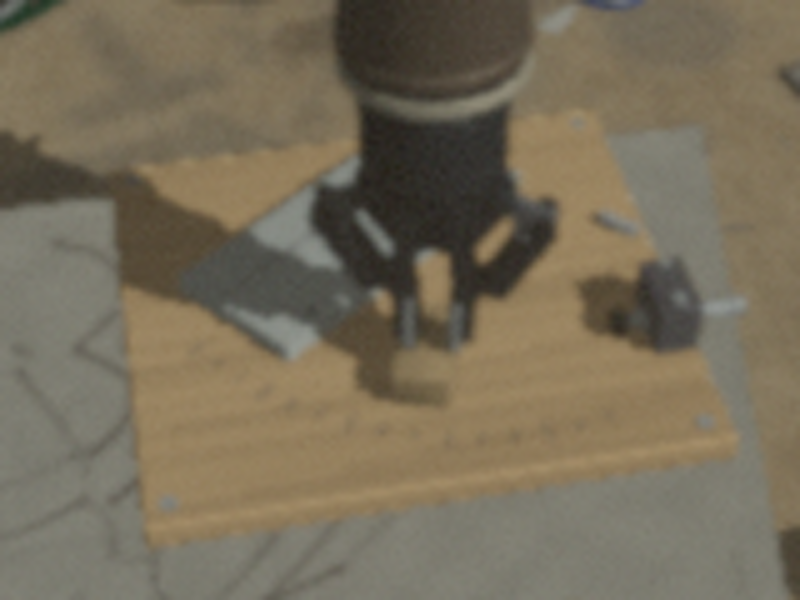

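The wrist view shows pad tips at (345,340) and (425,340) covering the block's edges, as if they closed above its top. I'll use the wrist depth to get the actual tip height.

```bash
python3 - <<'E'
from h import *
np.set_printoptions(precision=4,suppress=True,linewidth=150)
o=telemetry.get_obs(); im,d=vision.grab_frame("wrist")
np.savez("pics/w3.npz",im=im,d=d)
m=vision.camera_model("wrist");K=m["camera_matrix"];H=m["hand_eye"];R=Ro.from_quat(o["orientation"]).as_matrix()
v,u=np.mgrid[0:384,0:512]; x=(u-K[0,2])/K[0,0];y=(v-K[1,2])/K[1,1];th=np.hypot(x,y)+1e-9
t=np.tan(th)/th; C=np.stack([x*t*d,y*t*d,d],-1); T=C@H[:3,:3].T+H[:3,3]; Wd=T@R.T+o["ee_pos"]
for (c,r) in [(345,340),(350,360),(343,370),(357,345),(357,400),(425,340),(432,370),(413,345),(370,290),(385,340),(385,400),(300,480),(390,420),(335,300),(560,250)]:
    q=Wd[int(r/1.5),int(c/1.5)]; tt=T[int(r/1.5),int(c/1.5)]; print((c,r),"world",q,"tool mm",tt*1000)
fm=(im.max(-1)<90)
s=T[200:330,200:300][d[200:330,200:300]>0]; 
print(o["finger_gap"],o["joint_pos"],o["ee_pos"])
E
```

```text
(345, 340) world [ 0.5813 -0.0982  0.0476] tool mm [ 11.26   -12.7374 -10.294 ]
(350, 360) world [ 0.584  -0.0985  0.0641] tool mm [ 11.3077 -10.0468 -26.833 ]
(343, 370) world [ 0.5825 -0.098   0.0709] tool mm [ 11.61   -11.6523 -33.5654]
(357, 345) world [ 0.5857 -0.098   0.0544] tool mm [ 12.0287  -8.3826 -17.1338]
(357, 400) world [ 0.5835 -0.1148  0.0587] tool mm [ -4.9824  -8.5406 -21.3851]
(425, 340) world [ 0.6071 -0.101   0.0484] tool mm [ 11.621   13.2365 -11.1858]
(432, 370) world [ 0.6074 -0.1014  0.0701] tool mm [ 11.2791  13.5358 -32.9257]
(413, 345) world [ 0.6029 -0.1004  0.0537] tool mm [ 11.7428   9.0003 -16.4557]
(370, 290) world [ 0.5907 -0.0846  0.0396] tool mm [25.8887 -4.9692 -2.333 ]
(385, 340) world [ 0.5935 -0.103   0.0393] tool mm [ 7.9843  0.0407 -2.0795]
(385, 400) world [ 0.5906 -0.1267  0.0395] tool mm [-15.8513   0.0357  -2.2784]
(300, 480) world [ 0.5813 -0.0919  0.1259] tool mm [ 17.47   -13.7422 -88.6477]
(390, 420) world [ 0.5917 -0.136   0.0397] tool mm [-24.9916   2.284   -2.4067]
(335, 300) world [ 0.5787 -0.0868  0.0397] tool mm [ 22.2129 -16.6686  -2.382 ]
(560, 250) world [ 0.6663 -0.0835  0.0167] tool mm [36.1896 70.0022 20.3568]
0.1990640083608994 [-0.2349  0.6583  1.8473 -0.0013  0.6392 -0.1117] [ 0.5925 -0.1109  0.0373]
```

```bash
python3 - <<'E'
from h import *
np.set_printoptions(precision=1,suppress=True,linewidth=160)
D=np.load("pics/w3.npz");im,d=D["im"],D["d"]
m=vision.camera_model("wrist");K=m["camera_matrix"];H=m["hand_eye"]
v,u=np.mgrid[0:384,0:512]; x=(u-K[0,2])/K[0,0];y=(v-K[1,2])/K[1,1];th=np.hypot(x,y)+1e-9
t=np.tan(th)/th; T=(np.stack([x*t*d,y*t*d,d],-1)@H[:3,:3].T+H[:3,3])*1000
for c in (226,230,234,238,276,280,284,288):
    print(c,[(r,T[r,c].round(1).tolist(),im[r,c].tolist()) for r in range(218,240,2)])
E
```

```text
226 [(218, [12.6, -15.4, -2.7], [114, 100, 78]), (220, [11.3, -15.5, -2.2], [114, 100, 79]), (222, [10.6, -15.4, -3.2], [115, 102, 80]), (224, [11.3, -14.9, -7.9], [101, 98, 93]), (226, [12.0, -14.5, -12.1], [92, 93, 94]), (228, [11.5, -14.4, -13.6], [94, 94, 94]), (230, [12.2, -14.0, -17.7], [93, 94, 94]), (232, [11.3, -14.0, -17.9], [94, 94, 93]), (234, [11.5, -13.7, -20.8], [95, 96, 95]), (236, [11.0, -13.6, -22.0], [94, 94, 93]), (238, [11.0, -13.4, -24.1], [94, 94, 94])]
230 [(218, [12.4, -13.4, -2.2], [109, 94, 72]), (220, [11.2, -13.4, -1.8], [107, 91, 71]), (222, [10.0, -13.5, -1.6], [105, 90, 67]), (224, [11.5, -12.9, -8.2], [93, 94, 94]), (226, [11.3, -12.7, -10.3], [94, 95, 94]), (228, [66.2, 0.1, -145.8], [94, 94, 94]), (230, [11.7, -12.2, -16.4], [94, 95, 94]), (232, [11.4, -12.1, -18.2], [95, 95, 94]), (234, [11.3, -11.9, -20.3], [93, 94, 93]), (236, [11.2, -11.7, -22.3], [92, 94, 92]), (238, [10.9, -11.6, -23.8], [94, 95, 94])]
234 [(218, [12.2, -11.4, -1.6], [111, 96, 77]), (220, [11.2, -11.4, -1.7], [111, 97, 77]), (222, [10.4, -11.3, -2.6], [115, 100, 78]), (224, [1
[... 1973 characters left out ...]
, 94, 93]), (230, [11.4, 13.3, -15.8], [94, 95, 94]), (232, [11.3, 13.2, -17.8], [92, 92, 92]), (234, [11.3, 12.9, -20.3], [93, 94, 92]), (236, [11.6, 12.7, -23.3], [94, 94, 93]), (238, [11.5, 12.5, -25.2], [93, 94, 93])]
288 [(218, [4.1, 19.1, 20.0], [209, 183, 146]), (220, [3.0, 19.1, 19.5], [210, 183, 146]), (222, [1.6, 19.2, 19.9], [212, 185, 147]), (224, [0.6, 19.2, 19.2], [217, 189, 152]), (226, [-0.3, 19.1, 18.2], [208, 182, 145]), (228, [-2.0, 19.2, 19.1], [200, 174, 140]), (230, [-3.6, 19.4, 19.9], [161, 142, 118]), (232, [11.3, 15.0, -17.9], [111, 106, 99]), (234, [11.3, 14.8, -20.3], [95, 96, 95]), (236, [11.1, 14.6, -22.1], [95, 95, 94]), (238, [11.5, 14.3, -25.2], [93, 94, 93])]
```

Depth puts the pad tips at tool z of about -7 mm (world z 0.045), just above the block's top at 0.040. The fingers closed over it, and the tips do not reach 17 mm ahead as stated. I'll reopen and go lower in small steps while watching the force.

>>> apply_moves(
  offset=[
    [0, 0, 0],
    [0, 0, 0],
    [0, 0, 0],
    [0, 0, 0],
    [0, 0, 0],
    [0, 0, 3],
    [0, 0, 3],
    [0, 0, 0],
  ],
  twist=[0, 0, 0, 0, 0, 0, 0, 0],
  fingers=[-0.5, -0.5, -0.5, -0.5, -0.5, -0.5, -0.5, -0.5],
)

```text
t: 5.1
ee_pos: [0.5923, -0.1109, 0.0306]
orientation: [0.749, 0.663, -0.001, -0.001]
wrist_force: [0.3, -0.1, -0.0]
finger_gap: 0.753
```

```bash
cat >> h.py <<'E'
def wrist_tool(d,o):
    m=vision.camera_model("wrist");K=m["camera_matrix"];H=m["hand_eye"];R=Ro.from_quat(o["orientation"]).as_matrix()
    v,u=np.mgrid[0:384,0:512]; x=(u-K[0,2])/K[0,0];y=(v-K[1,2])/K[1,1];th=np.hypot(x,y)+1e-9
    t=np.tan(th)/th; T=(np.stack([x*t*d,y*t*d,d],-1)@H[:3,:3].T+H[:3,3])
    return T, T@R.T+o["ee_pos"]
E
python3 - <<'E'
from h import *
o=telemetry.get_obs(); im,d=vision.grab_frame("wrist"); print(o["finger_gap"],o["wrist_force"],o["ee_pos"],yaw_of(o))
cv2.imwrite("pics/w4.png",cv2.resize(im[:,:,::-1],(768,576),interpolation=cv2.INTER_CUBIC))
T,W=wrist_tool(d,o)
# finger front faces: tool x 10..13, report max tool z by side
M=(T[...,0]>.009)&(T[...,0]<.014)&(abs(T[...,1])<.06)&(d>0)&(im.max(-1)<110)
for s in (-1,1):
    k=T[M&(np.sign(T[...,1])==s)]; z=np.sort(k[:,2])[::-1]; print(s,len(z),(z[:40:4]*1000).round(1), (k[np.argsort(-k[:,2])[:6]]*1000).round(1).tolist())
E
```

```text
0.7529196939382645 [ 0.32093638 -0.07131663 -0.01187778] [ 0.59225887 -0.11089541  0.03056672] -7.000348081770994
-1 9310 [13.2 -7.7 -7.9 -8.  -8.2 -8.3 -8.3 -8.3 -8.4 -8.4] [[10.5, -55.6, 13.2], [9.6, -7.0, -7.4], [9.1, -2.5, -7.5], [10.8, -1.0, -7.6], [13.9, -19.4, -7.7], [12.9, -14.4, -7.7]]
1 9259 [-7.9 -8.1 -8.3 -8.4 -8.5 -8.6 -8.6 -8.7 -8.7 -8.8] [[12.0, 4.0, -7.9], [13.6, 8.0, -8.1], [10.4, 0.5, -8.1], [11.0, 0.0, -8.1], [9.3, 8.0, -8.1], [11.0, 2.0, -8.2]]
```

View pics/w4.png

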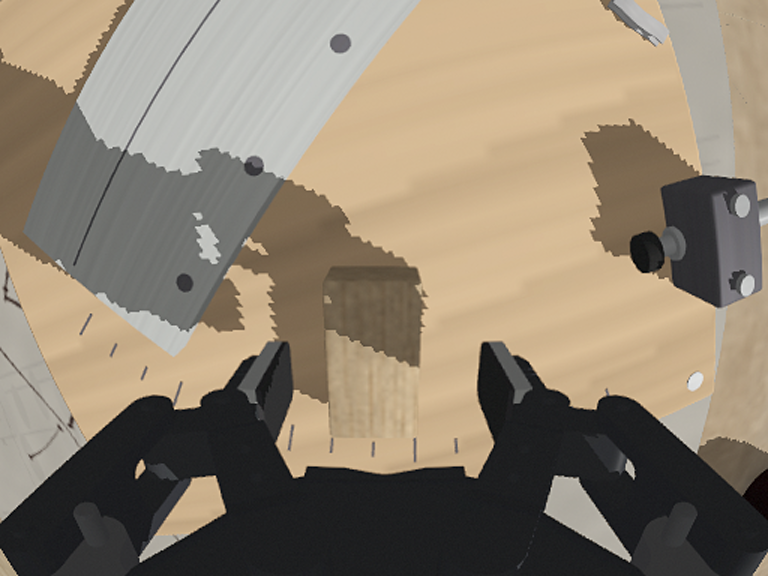

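The view shows the block's top at columns 325-419 (middle 372) against a finger midpoint of 386, about 4.5 mm off. I'll shift tool y by -4 and go down in small steps.

>>> apply_moves(
  offset=[
    [0, -4, 0],
    [0, 0, 3],
    [0, 0, 3],
    [0, 0, 3],
    [0, 0, 0],
  ],
  twist=[0, 0, 0, 0, 0],
  fingers=[-0.5, -0.5, -0.5, -0.5, -0.5],
)

```text
t: 5.57
ee_pos: [0.5877, -0.1103, 0.0208]
orientation: [0.749, 0.663, -0.001, -0.001]
wrist_force: [-0.3, -1.4, 0.4]
finger_gap: 0.749
```

```bash
python3 - <<'E'
from h import *
o=telemetry.get_obs(); im,d=vision.grab_frame("wrist"); print(o["finger_gap"],o["wrist_force"],o["ee_pos"],yaw_of(o))
im2,_=vision.grab_frame("side")
cv2.imwrite("pics/s5.png",cv2.resize(im2[150:270,180:340,::-1],(800,600),interpolation=cv2.INTER_CUBIC))
T,W=wrist_tool(d,o); np.set_printoptions(precision=1,suppress=True)
for c in (170,175,180,185,325,330,335,340):
    print(c,[ (r,(T[r,c]*1000).round(0).tolist()) for r in range(222,246,3)])
E
```

```text
0.7492973858281381 [-0.25643451 -1.37472347  0.37202018] [ 0.58767531 -0.11034155  0.02078312] -6.997933982796628
170 [(222, [7.0, -48.0, 4.0]), (225, [6.0, -48.0, 3.0]), (228, [4.0, -48.0, 3.0]), (231, [2.0, -48.0, 3.0]), (234, [-0.0, -49.0, 5.0]), (237, [8.0, -42.0, -17.0]), (240, [12.0, -38.0, -29.0]), (243, [11.0, -38.0, -30.0])]
175 [(222, [8.0, -45.0, 3.0]), (225, [6.0, -45.0, 3.0]), (228, [4.0, -45.0, 4.0]), (231, [11.0, -39.0, -18.0]), (234, [11.0, -38.0, -21.0]), (237, [11.0, -37.0, -24.0]), (240, [11.0, -36.0, -28.0]), (243, [12.0, -35.0, -32.0])]
180 [(222, [8.0, -42.0, 3.0]), (225, [6.0, -42.0, 3.0]), (228, [12.0, -37.0, -15.0]), (231, [11.0, -36.0, -18.0]), (234, [11.0, -35.0, -21.0]), (237, [11.0, -35.0, -25.0]), (240, [11.0, -34.0, -28.0]), (243, [12.0, -32.0, -33.0])]
185 [(222, [8.0, -39.0, 3.0]), (225, [6.0, -39.0, 3.0]), (228, [12.0, -34.0, -15.0]), (231, [12.0, -34.0, -19.0]), (234, [12.0, -33.0, -22.0]), (237, [11.0, -32.0, -25.0]), (240, [11.0, -32.0, -27.0]), (243, [9.0, -32.0, -26.0])]
325 [(222, [7.0, 38.0, 4.0]), (225, [6.0, 38.0, 3.0]), (228, [12.0, 33.0, -15.0]), (231, [12.0, 33.0, -18.0]), (234, [11.0, 32.0, -21.0]), (237, [10.0, 32.0, -21.0]), (240, [8.0, 32.0, -21.0]), (243, [7.0, 32.0, -22.0])]
330 [(222, [8.0, 41.0, 3.0]), (225, [6.0, 40.0, 2.0]), (228, [12.0, 36.0, -14.0]), (231, [12.0, 35.0, -19.0]), (234, [12.0, 34.0, -22.0]), (237, [12.0, 33.0, -26.0]), (240, [11.0, 33.0, -28.0]), (243, [12.0, 32.0, -32.0])]
335 [(222, [8.0, 43.0, 3.0]), (225, [6.0, 44.0, 4.0]), (228, [11.0, 39.0, -14.0]), (231, [12.0, 37.0, -19.0]), (234, [11.0, 37.0, -21.0]), (237, [11.0, 36.0, -24.0]), (240, [11.0, 35.0, -28.0]), (243, [12.0, 34.0, -32.0])]
340 [(222, [8.0, 46.0, 3.0]), (225, [6.0, 46.0, 3.0]), (228, [4.0, 47.0, 3.0]), (231, [2.0, 47.0, 3.0]), (234, [-0.0, 47.0, 4.0]), (237, [12.0, 38.0, -25.0]), (240, [12.0, 37.0, -29.0]), (243, [11.0, 37.0, -31.0])]
```

View pics/s5.png

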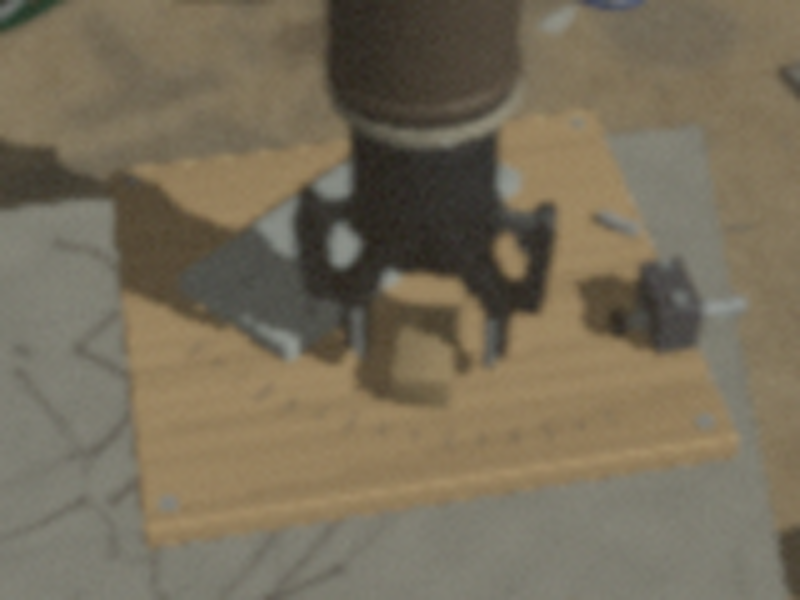

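>>> apply_moves(
  offset=[
    [0, 0, 3],
    [0, 0, 2],
    [0, 0, 0],
    [0, 0, 0],
    [0, 0, 0],
    [0, 0, 0],
    [0, 0, 0],
    [0, 0, 0],
    [0, 0, 0],
  ],
  twist=[0, 0, 0, 0, 0, 0, 0, 0, 0],
  fingers=[-0.5, -0.5, -0.2, 0, 0.3, 0.6, 0.6, 0.6, 0.6],
)

```text
t: 6.42
ee_pos: [0.5884, -0.1105, 0.0162]
orientation: [0.749, 0.663, -0.001, -0.001]
wrist_force: [-0.2, -0.4, -0.1]
finger_gap: 0.362
```

Gripped at an opening of 0.362, about 31 mm. Now lifting.

>>> apply_moves(
  offset=[
    [0, 0, -8],
    [0, 0, -12],
    [0, 0, -15],
    [0, 0, -12],
    [0, 0, -5],
    [0, 0, 0],
  ],
  twist=[0, 0, 0, 0, 0, 0],
  fingers=[0.6, 0.6, 0.6, 0.6, 0.6, 0.6],
)

```text
t: 6.92
ee_pos: [0.5884, -0.1104, 0.0737]
orientation: [0.749, 0.663, -0.001, -0.001]
wrist_force: [0.5, -0.5, -1.7]
finger_gap: 0.357
```

```bash
python3 - <<'E'
from h import *
o=telemetry.get_obs(); print(o["finger_gap"],o["wrist_force"])
plan([.5665,-.255,.07],-7,step=20)
im,d=vision.grab_frame("wrist")
cv2.imwrite("pics/w6.png",cv2.resize(im[:,:,::-1],(768,576),interpolation=cv2.INTER_CUBIC))
E
```

```text
0.3568083880158234 [ 0.45340702 -0.53180984 -1.7082196 ]
pos [ 0.5884 -0.1104  0.0737] yaw -7.0 tiltz [-0.003 -0.    -1.   ]
8 rows tw 0.0
[[-18.3, -0.5, 0.5], [-18.3, -0.5, 0.5], [-18.3, -0.5, 0.5], [-18.3, -0.5, 0.5], [-18.3, -0.5, 0.5], [-18.3, -0.5, 0.5], [-18.3, -0.5, 0.5], [-18.3, -0.5, 0.5]]
```

View pics/w6.png

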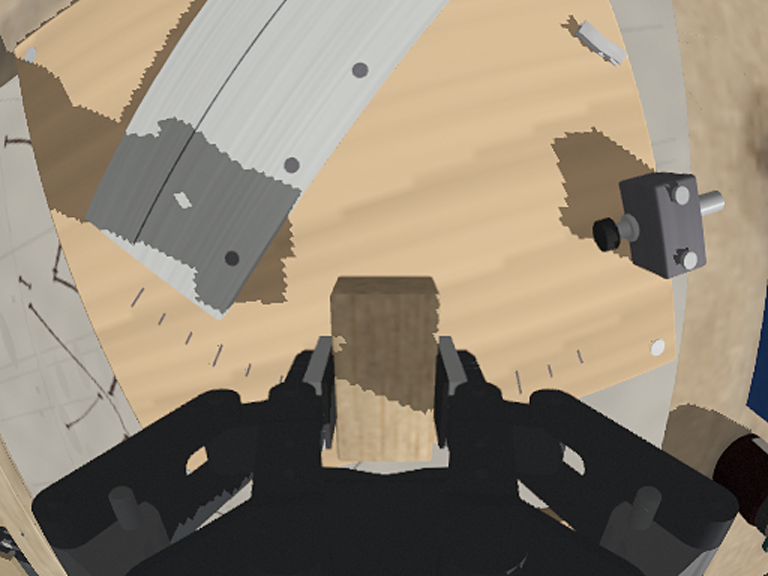

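The block is held level between the pads at (385,360), lifted clear of the bed. Carrying it to the right of the bed.

>>> apply_moves(
  offset=[
    [-12, 0, 0],
    [-18, -0.5, 0],
    [-18, -0.5, 0],
    [-18, -0.5, 0],
    [-18, -0.5, 0],
    [-18, -0.5, 0],
    [-18, -0.5, 0],
    [-14, -0.5, 0],
    [0, 0, 0],
    [0, 0, 0],
  ],
  twist=[0, 0, 0, 0, 0, 0, 0, 0, 0, 0],
  fingers=[0.6, 0.6, 0.6, 0.6, 0.6, 0.6, 0.6, 0.6, 0.6, 0.6],
)

```text
t: 7.8
ee_pos: [0.5639, -0.2525, 0.0687]
orientation: [0.748, 0.663, -0.003, -0.003]
wrist_force: [-0.6, 1.1, -0.4]
finger_gap: 0.364
```

```bash
python3 - <<'E'
from h import *
o=telemetry.get_obs(); print(o["finger_gap"],o["wrist_force"])
plan([.5665,-.255,.04],-7,step=10)
im,d=vision.grab_frame("wrist")
cv2.imwrite("pics/w7.png",cv2.resize(im[:,:,::-1],(768,576),interpolation=cv2.INTER_CUBIC))
E
```

```text
0.3642565146839094 [-0.57909538  1.11016134 -0.36523009]
pos [ 0.5639 -0.2525  0.0687] yaw -6.91 tiltz [-0.008  0.002 -1.   ]
3 rows tw 0.03
[[-0.7, 1.0, 9.5], [-0.7, 1.0, 9.5], [-0.7, 1.0, 9.5]]
```

View pics/w7.png

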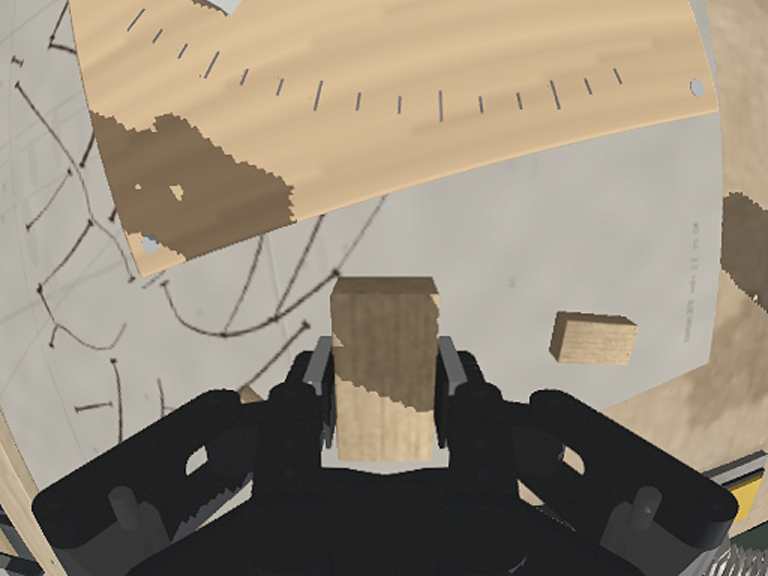

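The block is held over the bare bench to the right of the bed edge, with the small blocks clear at (595,340) and (250,395). Lowering.

>>> apply_moves(
  offset=[
    [0, 1, 8],
    [0, 1, 10],
    [0, 0, 10],
    [0, 0, 10],
    [0, 0, 10],
    [0, 0, 7],
    [0, 0, 4],
    [0, 0, 0],
  ],
  twist=[0, 0, 0, 0, 0, 0, 0, 0],
  fingers=[0.6, 0.6, 0.6, 0.6, 0.6, 0.6, 0.6, 0.6],
)

```text
t: 8.52
ee_pos: [0.565, -0.2482, 0.0013]
orientation: [0.747, 0.665, -0.003, -0.005]
wrist_force: [-0.1, 0.7, -1.7]
finger_gap: 0.365
```

>>> apply_moves(
  offset=[
    [0, 0, 2],
    [0, 0, 0.5],
    [0, 0, 0],
  ],
  twist=[0, 0, 0],
  fingers=[0.6, 0.6, 0.6],
)

```text
t: 8.77
ee_pos: [0.565, -0.2481, -0.0016]
orientation: [0.747, 0.665, -0.003, -0.005]
wrist_force: [-0.2, -0.4, -0.5]
finger_gap: 0.361
```

>>> apply_moves(
  offset=[
    [0, 0, 0],
    [0, 0, 0],
    [0, 0, 0],
    [0, 0, 0],
    [0, 0, 0],
    [0, 0, -5],
    [0, 0, -10],
    [0, 0, -15],
    [0, 0, -20],
    [0, 0, -25],
    [0, 0, -15],
    [0, 0, 0],
  ],
  twist=[0, 0, 0, 0, 0, 0, 0, 0, 0, 0, 0, 0],
  fingers=[0, -0.3, -0.4, -0.4, -0.4, -0.4, -0.4, -0.4, -0.4, -0.4, -0.4, -0.4],
)

```text
t: 9.77
ee_pos: [0.5664, -0.2489, 0.0974]
orientation: [0.747, 0.665, -0.003, -0.004]
wrist_force: [1.3, -0.7, 0.8]
finger_gap: 0.705
```

```bash
python3 - <<'E'
from h import *
o=telemetry.get_obs(); print(o["finger_gap"],o["wrist_force"],o["ee_pos"])
im,d=vision.grab_frame("wrist")
cv2.imwrite("pics/w8.png",cv2.resize(im[:,:,::-1],(768,576),interpolation=cv2.INTER_CUBIC))
T,W=wrist_tool(d,o); M=((W[...,2]>.017)&(W[...,2]<.03)&(d>0)&(W[...,1]<-.20)&(W[...,1]>-.30)&(abs(W[...,0]-.565)<.04)).astype(np.uint8)
n,l,st,ce=cv2.connectedComponentsWithStats(M); i=1+np.argmax(st[1:,4]); k=W[l==i]; print(np.median(k[:,2]),cv2.minAreaRect((k[:,:2]*1000).astype(np.float32)))
A=np.c_[k[:,:2]-k[:,:2].mean(0),np.ones(len(k))]; print("slope",np.linalg.lstsq(A,k[:,2],rcond=None)[0])
E
```

```text
0.7047308385235116 [ 1.3069771  -0.72482317  0.83244657] [ 0.56638481 -0.24888505  0.09738925]
0.021470190552753718 ((565.5469970703125, -246.9385223388672), (60.26127243041992, 32.09088134765625), 83.43685913085938)
slope [ 0.00066904 -0.00345402  0.02144123]
```

View pics/w8.png

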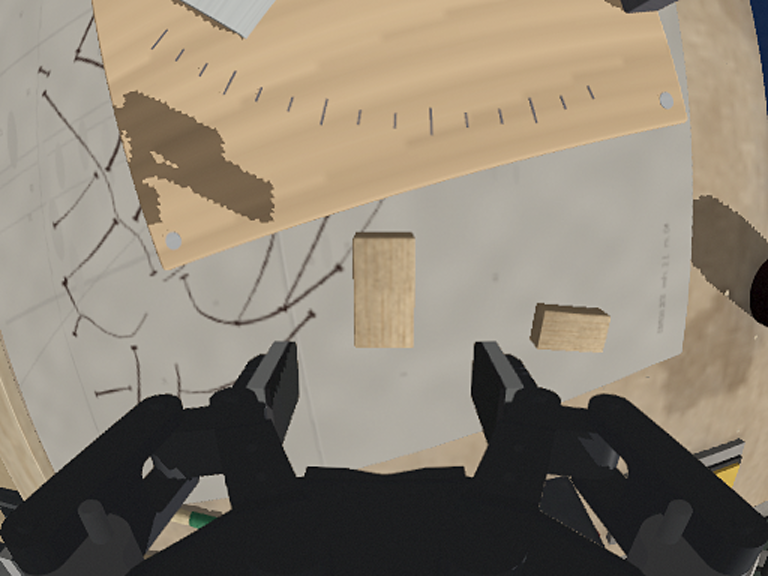

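The block lies flat on the bench at (0.5655, -0.247). Its top is at z 0.0215, slope is about 0, and it is at bed y of about -0.197, clear of the bed. Next I shut the fingers and go behind the plate's trailing edge, with tool x along the plate's own +y.

```bash
python3 - <<'E'
from h import *
plan([.451,-.006,.095],-134,step=20)
E
```

```text
pos [ 0.5662 -0.2488  0.0964] yaw -6.68 tiltz [-0.01   0.003 -1.   ]
20 rows tw 6.37
[[11.4, -7.1, 0.2], [10.5, -8.4, 0.2], [9.5, -9.5, 0.2], [8.4, -10.5, 0.2], [7.2, -11.3, 0.2], [5.9, -12.1, 0.2], [4.5, -12.6, 0.2], [3.1, -13.1, 0.2], [1.6, -13.3, 0.2], [0.1, -13.4, 0.2], [-1.3, -13.4, 0.2], [-2.8, -13.1, 0.2], [-4.3, -12.7, 0.2], [-5.6, -12.2, 0.2], [-7.0, -11.5, 0.2], [-8.2, -10.7, 0.2], [-9.3, -9.7, 0.2], [-10.3, -8.6, 0.2], [-11.2, -7.4, 0.2], [-12.0, -6.1, 0.2]]
```

>>> apply_moves(
  offset=[
    [11, -7, 0],
    [10.5, -8.5, 0],
    [9.5, -9.5, 0],
    [8.5, -10.5, 0],
    [7, -11.5, 0],
    [6, -12, 0],
    [4.5, -12.5, 0],
    [3, -13, 0],
    [1.5, -13.5, 0],
    [0, -13.5, 0],
    [-1.5, -13.5, 0],
    [-3, -13, 0],
  ],
  twist=[6.4, 6.4, 6.4, 6.4, 6.4, 6.4, 6.4, 6.4, 6.4, 6.4, 6.4, 6.4],
  fingers=[1, 1, 1, 1, 1, 1, 1, 1, 1, 1, 1, 1],
)

```text
t: 10.82
ee_pos: [0.4937, -0.097, 0.0935]
orientation: [1.0, 0.026, -0.008, -0.002]
wrist_force: [-0.2, 0.3, -0.2]
finger_gap: 0.001
```

```bash
python3 - <<'E'
from h import *
plan([.451,-.006,.095],-134,step=15)
E
```

```text
pos [ 0.4937 -0.097   0.0935] yaw -87.04 tiltz [-0.015  0.004 -1.   ]
8 rows tw 5.87
[[-4.7, -11.6, -0.1], [-5.9, -11.1, -0.1], [-7.0, -10.4, -0.1], [-8.0, -9.7, -0.1], [-9.0, -8.8, -0.1], [-9.8, -7.8, -0.1], [-10.6, -6.8, -0.1], [-11.2, -5.7, -0.1]]
```

>>> apply_moves(
  offset=[
    [-4.5, -11.5, 0],
    [-6, -11, 0],
    [-7, -10.5, 0],
    [-8, -9.5, 0],
    [-9, -9, 0],
    [-10, -8, 0],
    [-10, -6.5, 0],
    [-9, -4, 0],
    [0, 0, 0],
    [0, 0, 0],
  ],
  twist=[5.9, 5.9, 5.9, 5.9, 5.9, 5.9, 5.5, 4, 0, 0],
  fingers=[1, 1, 1, 1, 1, 1, 1, 1, 1, 1],
)

```text
t: 11.65
ee_pos: [0.4458, -0.0015, 0.0907]
orientation: [0.925, -0.379, -0.012, 0.002]
wrist_force: [0.5, -0.1, 0.2]
finger_gap: 0.002
```

```bash
python3 - <<'E'
from h import *
plan([.451,-.006,.05],-134,step=15)
o=telemetry.get_obs(); print(o["wrist_force"],o["joint_pos"])
im,d=vision.grab_frame("wrist"); np.savez("pics/w9.npz",im=im,d=d)
cv2.imwrite("pics/w9.png",cv2.resize(im[:,:,::-1],(768,576),interpolation=cv2.INTER_CUBIC))
T,W=wrist_tool(d,o)
for c in (240,248,256,264,272): print(c,[(r,(T[r,c]*1000).round(0).tolist()) for r in range(216,240,3)])
E
```

```text
pos [ 0.4458 -0.0015  0.0907] yaw -134.5 tiltz [-0.024  0.005 -1.   ]
3 rows tw -0.17
[[2.6, -0.3, 13.5], [2.6, -0.3, 13.5], [2.6, -0.3, 13.5]]
[ 0.53364342 -0.12827127  0.15134279] [-0.07437676  0.42680196  2.159344    0.00655706  0.58019566  2.26764404]
240 [(216, [-15.0, -13.0, 74.0]), (219, [-18.0, -13.0, 74.0]), (222, [-20.0, -13.0, 74.0]), (225, [-22.0, -13.0, 72.0]), (228, [-25.0, -14.0, 74.0]), (231, [-28.0, -14.0, 74.0]), (234, [7.0, -9.0, -11.0]), (237, [7.0, -8.0, -14.0])]
248 [(216, [-15.0, -7.0, 74.0]), (219, [-17.0, -7.0, 73.0]), (222, [-20.0, -7.0, 73.0]), (225, [11.0, -5.0, -10.0]), (228, [10.0, -5.0, -12.0]), (231, [11.0, -4.0, -17.0]), (234, [11.0, -4.0, -20.0]), (237, [10.0, -4.0, -23.0])]
256 [(216, [-15.0, -1.0, 74.0]), (219, [-17.0, -1.0, 73.0]), (222, [-20.0, -1.0, 73.0]), (225, [11.0, -1.0, -10.0]), (228, [11.0, -1.0, -14.0]), (231, [10.0, -1.0, -16.0]), (234, [11.0, -1.0, -20.0]), (237, [11.0, -1.0, -25.0])]
264 [(216, [-15.0, 6.0, 73.0]), (219, [-17.0, 6.0, 74.0]), (222, [-20.0, 6.0, 74.0]), (225, [11.0, 3.0, -9.0]), (228, [11.0, 3.0, -14.0]), (231, [11.0, 3.0, -17.0]), (234, [11.0, 3.0, -21.0]), (237, [11.0, 3.0, -24.0])]
272 [(216, [-15.0, 12.0, 73.0]), (219, [-17.0, 12.0, 74.0]), (222, [-20.0, 12.0, 73.0]), (225, [-23.0, 12.0, 74.0]), (228, [-26.0, 12.0, 75.0]), (231, [-28.0, 12.0, 74.0]), (234, [7.0, 7.0, -12.0]), (237, [7.0, 7.0, -16.0])]
```

View pics/w9.png

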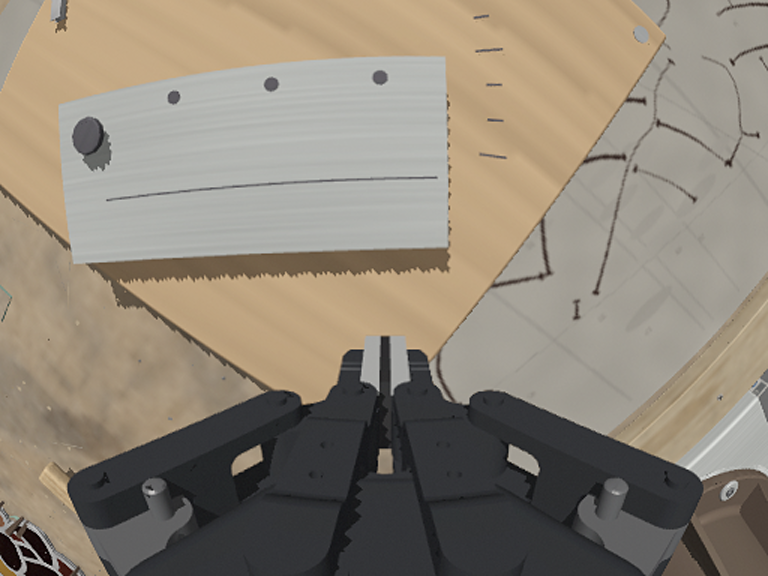

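```bash
python3 - <<'E'
from h import *
np.set_printoptions(precision=4,suppress=True)
o=telemetry.get_obs()
W=lambda p,z:wrist_pts((np.array(p,float)+.5)/1.5-.5,z,o)
p=W([(75,263),(385,251),(448,248),(445,57),(60,104)],.03); print(p); 
e=p[2]-p[0]; print("heading",np.degrees(np.arctan2(e[1],e[0])),np.linalg.norm(e),np.linalg.norm(p[3]-p[2]))
h=np.arctan2(e[1],e[0]); X=np.array([np.cos(h),np.sin(h)]);Y=np.array([-X[1],X[0]])
print("pin head",W((88,135),.038)); print("pin from corner",p[2,:2]-.18*X+.068*Y, "from other",p[0,:2]+.025*X+.068*Y)
print("TCP->own frame of trailing corner", (o["ee_pos"][:2]-p[2,:2])@X+.18,(o["ee_pos"][:2]-p[2,:2])@Y-.068)
print("tool x heading",yaw_of(o)+90)
E
```

```text
[[ 0.5826  0.1061  0.03  ]
 [ 0.4635 -0.0197  0.03  ]
 [ 0.4437 -0.0419  0.03  ]
 [ 0.5095 -0.1031  0.03  ]
 [ 0.648   0.0454  0.03  ]]
heading -133.1892145596694 0.20306038416419922 0.08989297970765056
pin head [[0.6145 0.0415 0.038 ]]
pin from corner [0.6164 0.0428] from other [0.6151 0.0413]
TCP->own frame of trailing corner 0.14918392209757836 -0.09408434479294618
tool x heading -44.506519567759426
```

Plate heading is -133.2 deg in world (bed about -143), and its 203 x 90 mm matches. The pin is at about (0.616, 0.042). The finger front is 15 mm behind the trailing edge at own x 149. Descending with force checks.

>>> apply_moves(
  offset=[
    [0, 0, 10],
    [0, 0, 14],
    [0, 0, 14],
    [0, 0, 10],
    [0, 0, 5],
    [0, 0, 0],
  ],
  twist=[0, 0, 0, 0, 0, 0],
  fingers=[1, 1, 1, 1, 1, 1],
)

```text
t: 12.2
ee_pos: [0.4473, -0.0044, 0.0356]
orientation: [0.928, -0.373, -0.011, 0.002]
wrist_force: [-0.1, 0.3, -0.2]
finger_gap: -0.001
```

>>> apply_moves(
  offset=[
    [0, 0, 5],
    [0, 0, 5],
    [0, 0, 4],
    [0, 0, 3],
    [0, 0, 0],
  ],
  twist=[0, 0, 0, 0, 0],
  fingers=[1, 1, 1, 1, 1],
)

```text
t: 12.62
ee_pos: [0.4481, -0.0052, 0.018]
orientation: [0.928, -0.373, -0.01, 0.001]
wrist_force: [-0.7, -0.1, -0.3]
finger_gap: 0.002
```

```bash
python3 - <<'E'
from h import *
np.set_printoptions(precision=4,suppress=True)
o=telemetry.get_obs(); print(o["ee_pos"],yaw_of(o),o["wrist_force"])
pin=np.array([.616,.042]); h=np.radians(-133.2); X=np.array([np.cos(h),np.sin(h)]);Y=np.array([-X[1],X[0]])
print("own",(o["ee_pos"][:2]-pin)@X,(o["ee_pos"][:2]-pin)@Y)
im,d=vision.grab_frame("wrist")
cv2.imwrite("pics/w10.png",cv2.resize(im[:,:,::-1],(768,576),interpolation=cv2.INTER_CUBIC))
T,W=wrist_tool(d,o)
for c in (248,256,264): print(c,[(r,(W[r,c]*1000).round(0).tolist()) for r in range(210,234,2)])
E
```

```text
[ 0.4481 -0.0052  0.018 ] -133.76591606113465 [-0.7432 -0.1385 -0.2715]
own 0.1493466410374491 -0.09009164466395701
248 [(210, [462.0, -12.0, 17.0]), (212, [462.0, -11.0, 17.0]), (214, [461.0, -11.0, 18.0]), (216, [460.0, -10.0, 18.0]), (218, [459.0, -9.0, 17.0]), (220, [459.0, -9.0, 18.0]), (222, [458.0, -8.0, 18.0]), (224, [459.0, -9.0, 26.0]), (226, [459.0, -9.0, 28.0]), (228, [459.0, -10.0, 31.0]), (230, [459.0, -10.0, 34.0]), (232, [459.0, -9.0, 35.0])]
256 [(210, [460.0, -15.0, 17.0]), (212, [459.0, -14.0, 17.0]), (214, [458.0, -14.0, 17.0]), (216, [457.0, -13.0, 17.0]), (218, [456.0, -12.0, 18.0]), (220, [456.0, -11.0, 17.0]), (222, [455.0, -11.0, 18.0]), (224, [457.0, -12.0, 26.0]), (226, [457.0, -13.0, 30.0]), (228, [457.0, -12.0, 32.0]), (230, [456.0, -12.0, 33.0]), (232, [457.0, -12.0, 36.0])]
264 [(210, [457.0, -19.0, 19.0]), (212, [456.0, -17.0, 17.0]), (214, [455.0, -17.0, 17.0]), (216, [454.0, -16.0, 18.0]), (218, [454.0, -15.0, 18.0]), (220, [453.0, -15.0, 18.0]), (222, [452.0, -14.0, 18.0]), (224, [454.0, -15.0, 26.0]), (226, [454.0, -15.0, 28.0]), (228, [454.0, -15.0, 31.0]), (230, [454.0, -15.0, 33.0]), (232, [454.0, -15.0, 36.0])]
```

View pics/w10.png

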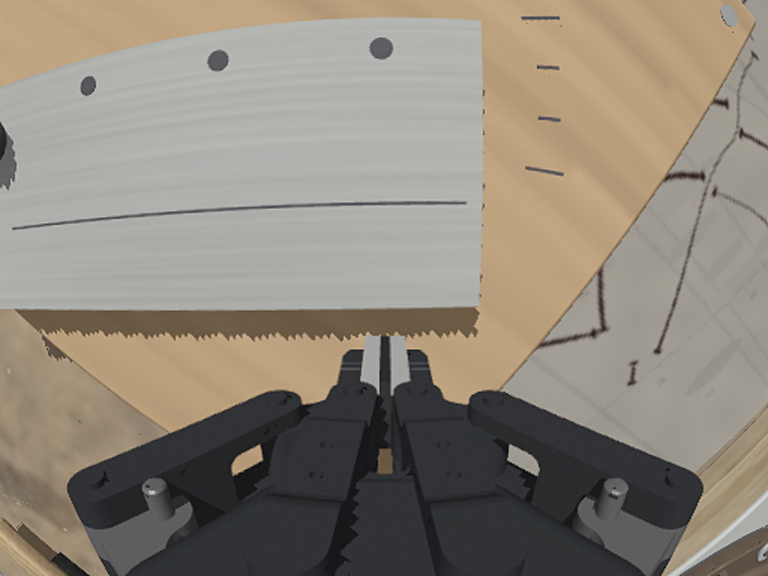

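Finger tip is at z of about 0.0255, 11 mm behind the trailing edge, with no contact. Going down 4 mm, then forward to touch.

>>> apply_moves(
  offset=[
    [0, 0, 2],
    [0, 0, 2],
    [0, 0, 0],
    [2.5, 0, 0],
    [2.5, 0, 0],
    [2, 0, 0],
    [0, 0, 0],
  ],
  twist=[0, 0, 0, 0, 0, 0, 0],
  fingers=[1, 1, 1, 1, 1, 1, 1],
)

```text
t: 13.25
ee_pos: [0.4539, -0.0102, 0.0146]
orientation: [0.928, -0.372, -0.009, 0.001]
wrist_force: [0.1, -0.2, 0.8]
finger_gap: 0.001
```

```bash
cat >> h.py <<'E'
PIN=np.array([.616,.042])
def st(h=None):
    o=telemetry.get_obs(); y=yaw_of(o); hh=np.radians(y if h is None else h); X=np.array([np.cos(hh),np.sin(hh)]);Y=np.array([-X[1],X[0]])
    r=o["ee_pos"][:2]-PIN; f=o["wrist_force"]; R=Ro.from_quat(o["orientation"]).as_matrix()
    print("t%.2f"%o["t"],"ee",o["ee_pos"].round(4),"yaw %.2f"%y,"own(by yaw)",(r@X*1000).round(1),(r@Y*1000).round(1),"force own x,y,z",(f[:2]@X).round(2),(f[:2]@Y).round(2),f[2].round(2))
    rad=np.hypot(*r); a=np.degrees(np.arctan2(r[1],r[0])); d=np.degrees(np.arcsin(79./1000/rad)); print("r %.1f"%(rad*1000),"plate heading if edge at front 11: %.2f"%(a+d), "tz",R[:,2].round(3))
E
python3 -c "
from h import *
st()"
```

```text
t13.25 ee [ 0.4539 -0.0102  0.0146] yaw -133.72 own(by yaw) 149.7 -81.1 force own x,y,z 0.04 0.22 0.83
r 170.3 plate heading if edge at front 11: -134.52 tz [-0.018  0.005 -1.   ]
```

>>> apply_moves(
  offset=[
    [2, 0, 0],
    [2.5, 1.2, 0],
    [4, 2, 0],
    [4, 2, 0],
    [4, 2, 0],
  ],
  twist=[0, -1, -1.5, -1.5, -1.5],
  fingers=[1, 1, 1, 1, 1],
)

```text
t: 13.67
ee_pos: [0.4606, -0.0265, 0.0145]
orientation: [0.946, -0.324, -0.011, 0.001]
wrist_force: [-2.1, 5.7, 5.5]
finger_gap: -0.0
```

```bash
python3 - <<'E'
from h import *
st()
im,d=vision.grab_frame("wrist")
cv2.imwrite("pics/w11.png",cv2.resize(im[:,:,::-1],(768,576),interpolation=cv2.INTER_CUBIC))
E
```

```text
t13.67 ee [ 0.4606 -0.0265  0.0145] yaw -127.85 own(by yaw) 149.4 -80.7 force own x,y,z -3.18 -5.15 5.5
r 169.8 plate heading if edge at front 11: -128.49 tz [-0.02   0.006 -1.   ]
```

View pics/w11.png

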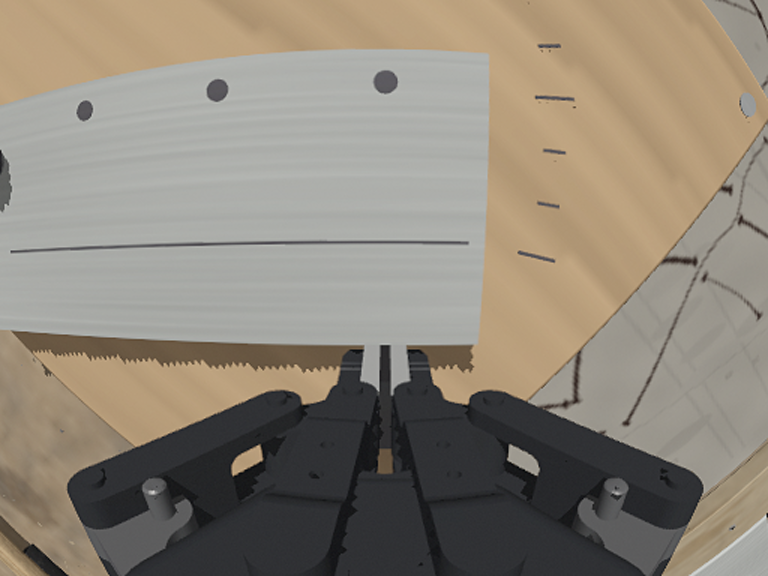

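In contact: the edge at (385,345) touches the finger front and the plate is turning. Pushing reaction is about 5 N, with some upward force, so I'll raise by about 1 mm and go on along the arc.

>>> apply_moves(
  offset=[
    [2.5, 1.3, -1],
    [4, 2.1, 0],
    [4, 2.1, 0],
    [4, 2.1, 0],
    [4, 2.1, 0],
    [4, 2.1, 0],
  ],
  twist=[-1, -1.5, -1.5, -1.5, -1.5, -1.5],
  fingers=[1, 1, 1, 1, 1, 1],
)

```text
t: 14.22
ee_pos: [0.4715, -0.0504, 0.0147]
orientation: [0.969, -0.247, -0.012, -0.0]
wrist_force: [-2.3, 1.5, 0.2]
finger_gap: 0.001
```

```bash
python3 -c "
from h import *
st()"
```

```text
t14.22 ee [ 0.4715 -0.0504  0.0147] yaw -118.58 own(by yaw) 150.2 -82.7 force own x,y,z -0.25 -2.71 0.15
r 171.5 plate heading if edge at front 11: -119.97 tz [-0.024  0.006 -1.   ]
```

>>> apply_moves(
  offset=[
    [5, 2.4, 0],
    [5.5, 2.7, 0],
    [5.5, 2.7, 0],
    [5.5, 2.7, 0],
    [5.5, 2.7, 0],
    [5.5, 2.7, 0],
    [5.5, 2.7, 0],
    [5.5, 2.7, 0],
  ],
  twist=[-1.5, -2, -2, -2, -2, -2, -2, -2],
  fingers=[1, 1, 1, 1, 1, 1, 1, 1],
)

```text
t: 14.88
ee_pos: [0.4945, -0.0837, 0.0145]
orientation: [0.994, -0.105, -0.022, -0.004]
wrist_force: [-9.8, 10.4, 21.7]
finger_gap: 0.002
```

```bash
python3 - <<'E'
from h import *
st()
im,d=vision.grab_frame("wrist")
cv2.imwrite("pics/w12.png",cv2.resize(im[:,:,::-1],(768,576),interpolation=cv2.INTER_CUBIC))
E
```

```text
t14.88 ee [ 0.4945 -0.0837  0.0145] yaw -102.02 own(by yaw) 148.2 -92.6 force own x,y,z -8.12 -11.73 21.67
r 174.8 plate heading if edge at front 11: -107.15 tz [-0.043  0.013 -0.999]
```

View pics/w12.png

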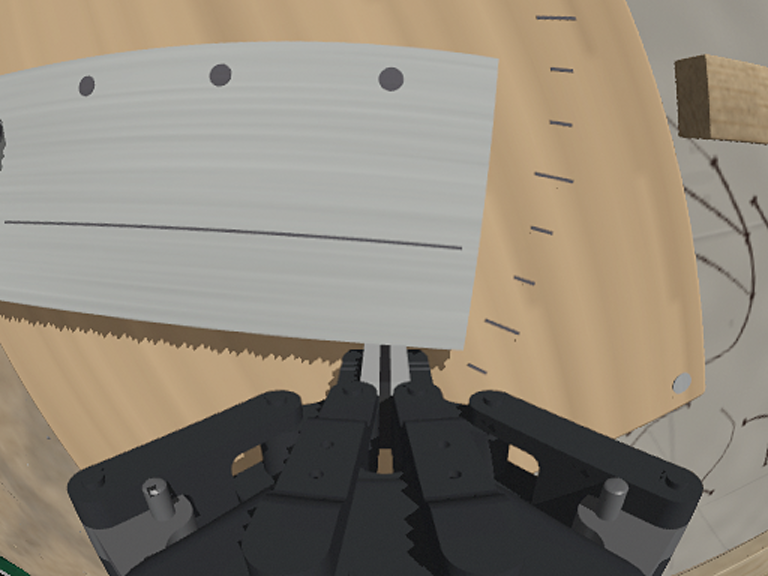

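Upward force is 22 N, so the tip is dragging on the bed. The view shows the edge at (385,345) still on the finger front. Raising 3 mm before going on.

>>> apply_moves(
  offset=[
    [0, 0, -2],
    [0, 0, -1.5],
    [0, 0, 0],
  ],
  twist=[0, 0, 0],
  fingers=[1, 1, 1],
)

```text
t: 15.18
ee_pos: [0.4953, -0.0849, 0.0181]
orientation: [0.995, -0.102, -0.022, -0.004]
wrist_force: [-1.0, 0.8, -0.7]
finger_gap: 0.0
```

```bash
python3 -c "
from h import *
st()"
```

```text
t15.18 ee [ 0.4953 -0.0849  0.0181] yaw -101.72 own(by yaw) 148.7 -92.4 force own x,y,z -0.55 -1.14 -0.68
r 175.1 plate heading if edge at front 11: -106.74 tz [-0.043  0.013 -0.999]
```

```bash
cat >> h.py <<'E'
def arc(th_end,stepdeg=1.5,z=.0185,ox=150.,oy=-79.):
    o=telemetry.get_obs(); p=o["ee_pos"].copy(); y=yaw_of(o)
    r=p[:2]-PIN; rad=np.hypot(*r); th=np.degrees(np.arctan2(r[1],r[0]))+np.degrees(np.arcsin(-oy/1000/rad))
    n=int(np.ceil(abs(th_end-th)/stepdeg)); out=[];tw=[]
    for i in range(1,n+1):
        a=np.radians(th+(th_end-th)*i/n); X=np.array([np.cos(a),np.sin(a)]);Y=np.array([-X[1],X[0]])
        fr=i/n; oxi=ox
        q=np.r_[PIN+(X*oxi+Y*oy)/1000,z if i>0 else p[2]]
        ty=y+(th_end-y)*fr
        yy=np.radians(y+(th_end-y)*(i-1)/n); ty_ax=np.array([np.cos(yy),np.sin(yy)]); tx_ax=np.array([-ty_ax[1],ty_ax[0]])
        dd=(q-p)*1000; out.append([round(dd[:2]@tx_ax,1),round(dd[:2]@ty_ax,1),round(-dd[2],1)]); tw.append(round(-(th_end-y)/n,1)); p=q
    print("th now %.2f"%th,n,out,tw)
E
python3 -c "
from h import *
arc(-90)"
```

```text
th now -106.74 12 [[np.float64(4.0), np.float64(-4.0), np.float64(-0.4)], [np.float64(3.5), np.float64(2.2), np.float64(-0.0)], [np.float64(3.5), np.float64(2.1), np.float64(-0.0)], [np.float64(3.5), np.float64(2.1), np.float64(-0.0)], [np.float64(3.6), np.float64(2.1), np.float64(-0.0)], [np.float64(3.6), np.float64(2.1), np.float64(-0.0)], [np.float64(3.6), np.float64(2.0), np.float64(-0.0)], [np.float64(3.6), np.float64(2.0), np.float64(-0.0)], [np.float64(3.6), np.float64(2.0), np.float64(-0.0)], [np.float64(3.6), np.float64(2.0), np.float64(-0.0)], [np.float64(3.6), np.float64(1.9), np.float64(-0.0)], [np.float64(3.7), np.float64(1.9), np.float64(-0.0)]] [np.float64(-1.0), np.float64(-1.0), np.float64(-1.0), np.float64(-1.0), np.float64(-1.0), np.float64(-1.0), np.float64(-1.0), np.float64(-1.0), np.float64(-1.0), np.float64(-1.0), np.float64(-1.0), np.float64(-1.0)]
```

>>> apply_moves(
  offset=[
    [3.5, 0, 0],
    [3.5, 1.5, 0],
    [3.5, 1.8, 0],
    [3.5, 1.8, 0],
    [3.6, 1.8, 0],
    [3.6, 1.8, 0],
    [3.6, 2, 0],
    [3.6, 2, 0],
    [3.6, 2, 0],
    [3.6, 2, 0],
  ],
  twist=[-1, -1, -1, -1, -1, -1, -1, -1, -1, -1],
  fingers=[1, 1, 1, 1, 1, 1, 1, 1, 1, 1],
)

```text
t: 16.02
ee_pos: [0.5294, -0.1075, 0.0155]
orientation: [1.0, -0.006, -0.024, -0.007]
wrist_force: [-3.7, 0.8, 3.1]
finger_gap: 0.002
```

```bash
python3 -c "
from h import *
st(); arc(-78)
im,d=vision.grab_frame('top'); cv2.imwrite('pics/t13.png',cv2.resize(im[120:270,190:390,::-1],(800,600),interpolation=cv2.INTER_CUBIC))
"
```

```text
t16.02 ee [ 0.5294 -0.1075  0.0155] yaw -90.67 own(by yaw) 150.5 -84.9 force own x,y,z -0.79 -3.72 3.12
r 172.8 plate heading if edge at front 11: -92.88 tz [-0.048  0.014 -0.999]
th now -92.88 10 [[np.float64(4.0), np.float64(-1.5), np.float64(-3.0)], [np.float64(3.8), np.float64(2.1), np.float64(-0.0)], [np.float64(3.9), np.float64(2.1), np.float64(-0.0)], [np.float64(3.9), np.float64(2.1), np.float64(-0.0)], [np.float64(3.9), np.float64(2.1), np.float64(-0.0)], [np.float64(3.9), np.float64(2.1), np.float64(-0.0)], [np.float64(3.9), np.float64(2.1), np.float64(-0.0)], [np.float64(3.9), np.float64(2.0), np.float64(-0.0)], [np.float64(3.9), np.float64(2.0), np.float64(-0.0)], [np.float64(3.9), np.float64(2.0), np.float64(-0.0)]] [np.float64(-1.3), np.float64(-1.3), np.float64(-1.3), np.float64(-1.3), np.float64(-1.3), np.float64(-1.3), np.float64(-1.3), np.float64(-1.3), np.float64(-1.3), np.float64(-1.3)]
```

View pics/t13.png

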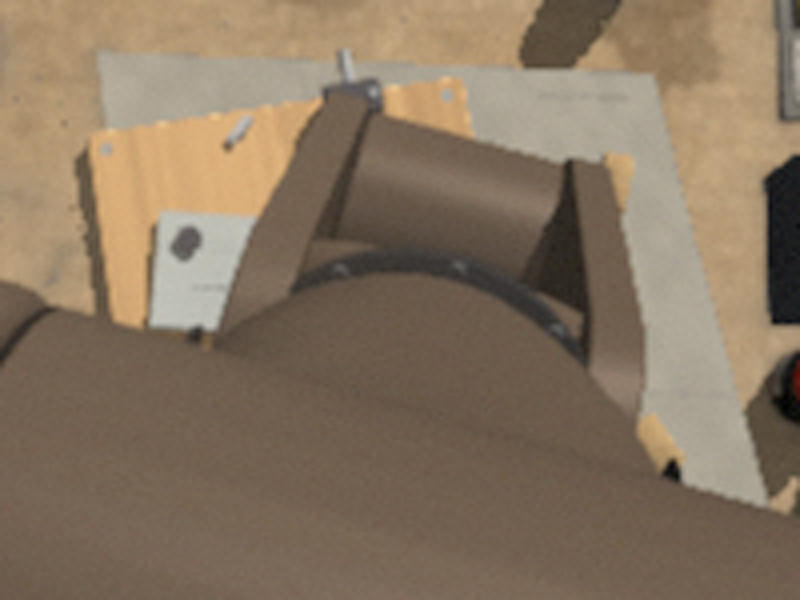

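The plate is now at about world -93 deg. The tilt made the tip sink 2.6 mm, so I'll compensate in z. The stop is at (350,95) in this picture, still ahead.

>>> apply_moves(
  offset=[
    [0, 0, -2.5],
    [3, 0.8, -0.3],
    [3.7, 1.8, -0.3],
    [3.7, 2, -0.3],
    [3.7, 2, -0.3],
    [3.7, 2, -0.3],
    [3.7, 2, -0.3],
    [0, 0, 0],
  ],
  twist=[0, -1, -1.2, -1.2, -1.2, -1.2, -1.2, 0],
  fingers=[1, 1, 1, 1, 1, 1, 1, 1],
)

```text
t: 16.73
ee_pos: [0.5565, -0.1189, 0.0189]
orientation: [0.998, 0.063, -0.022, -0.008]
wrist_force: [-0.6, 0.0, -0.6]
finger_gap: -0.004
```

```bash
python3 -c "
from h import *
st()
im,d=vision.grab_frame('wrist'); cv2.imwrite('pics/w14.png',cv2.resize(im[:,:,::-1],(768,576),interpolation=cv2.INTER_CUBIC))
"
```

```text
t16.73 ee [ 0.5565 -0.1189  0.0189] yaw -82.79 own(by yaw) 152.2 -79.2 force own x,y,z -0.09 -0.61 -0.57
r 171.6 plate heading if edge at front 11: -82.88 tz [-0.044  0.013 -0.999]
```

View pics/w14.png

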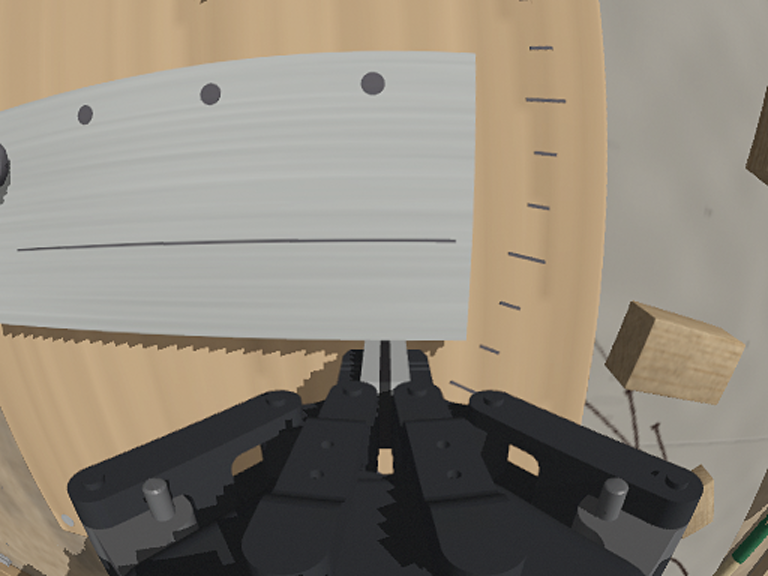

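The plate is at about -83 deg world and still in light contact at (385,340). The block at (680,350) is well clear. Foot contact is expected around -69, so I'll use smaller steps with force checks.

>>> apply_moves(
  offset=[
    [2.7, 1.3, -0.2],
    [2.7, 1.3, -0.2],
    [2.7, 1.3, -0.2],
    [2.7, 1.3, -0.2],
  ],
  twist=[-1, -1, -1, -1],
  fingers=[1, 1, 1, 1],
)

```text
t: 17.12
ee_pos: [0.5674, -0.1222, 0.0189]
orientation: [0.995, 0.1, -0.022, -0.009]
wrist_force: [-1.9, -1.0, -1.7]
finger_gap: -0.002
```

```bash
python3 -c "
from h import *
st()"
```

```text
t17.12 ee [ 0.5674 -0.1222  0.0189] yaw -78.57 own(by yaw) 151.4 -80.2 force own x,y,z 0.58 -2.09 -1.71
r 171.3 plate heading if edge at front 11: -79.01 tz [-0.046  0.014 -0.999]
```

>>> apply_moves(
  offset=[
    [2.7, 1.3, -0.2],
    [2.7, 1.3, -0.2],
    [2.7, 1.3, -0.2],
  ],
  twist=[-1, -1, -1],
  fingers=[1, 1, 1],
)

```text
t: 17.37
ee_pos: [0.5771, -0.1246, 0.019]
orientation: [0.991, 0.129, -0.022, -0.01]
wrist_force: [-1.8, -1.0, -0.9]
finger_gap: 0.003
```

```bash
python3 -c "
from h import *
st()
im,d=vision.grab_frame('side'); cv2.imwrite('pics/s15.png',cv2.resize(im[150:270,180:340,::-1],(800,600),interpolation=cv2.INTER_CUBIC))"
```

```text
t17.37 ee [ 0.5771 -0.1246  0.019 ] yaw -75.23 own(by yaw) 151.2 -80.1 force own x,y,z 0.5 -2.0 -0.95
r 171.1 plate heading if edge at front 11: -75.66 tz [-0.046  0.013 -0.999]
```

View pics/s15.png

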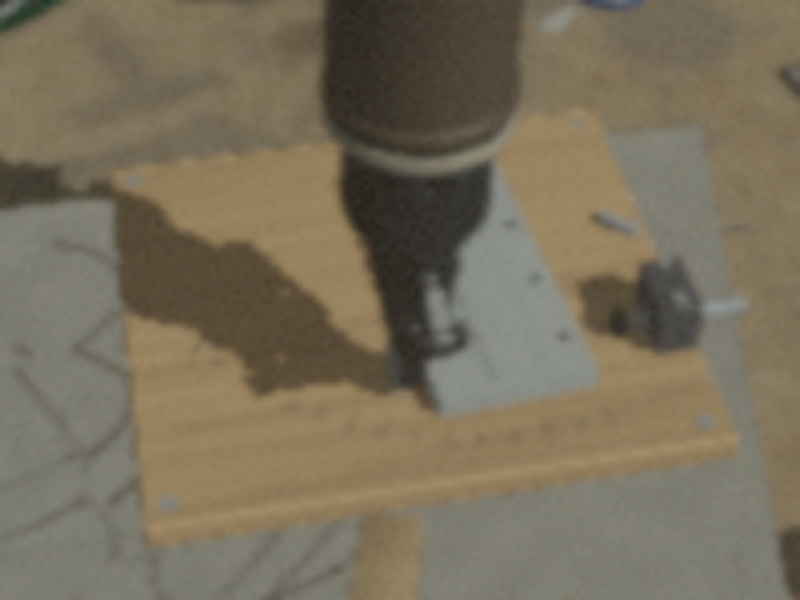

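The gap from edge (575,320) to foot (612,322) is about 18-20 mm, roughly 8 deg. Sliding friction reads about 2 N. Continuing with checks.

>>> apply_moves(
  offset=[
    [2.7, 1.3, -0.2],
    [2.7, 1.3, -0.2],
    [2.7, 1.3, -0.2],
    [2.7, 1.3, -0.2],
  ],
  twist=[-1, -1, -1, -1],
  fingers=[1, 1, 1, 1],
)

```text
t: 17.75
ee_pos: [0.5904, -0.1269, 0.0194]
orientation: [0.986, 0.167, -0.022, -0.01]
wrist_force: [-2.1, -2.1, -0.3]
finger_gap: -0.002
```

```bash
python3 -c "
from h import *
st()"
```

```text
t17.75 ee [ 0.5904 -0.1269  0.0194] yaw -70.79 own(by yaw) 151.1 -79.8 force own x,y,z 1.27 -2.63 -0.27
r 170.9 plate heading if edge at front 11: -71.09 tz [-0.046  0.013 -0.999]
```

>>> apply_moves(
  offset=[
    [1.5, 0.7, -0.1],
    [1.5, 0.7, -0.1],
  ],
  twist=[-0.5, -0.5],
  fingers=[1, 1],
)

```text
t: 17.92
ee_pos: [0.5945, -0.1274, 0.0194]
orientation: [0.984, 0.177, -0.021, -0.011]
wrist_force: [-0.7, -2.4, -1.1]
finger_gap: 0.003
```

```bash
python3 -c "
from h import *
st()
im,d=vision.grab_frame('side'); cv2.imwrite('pics/s16.png',cv2.resize(im[180:240,260:340,::-1],(800,600),interpolation=cv2.INTER_CUBIC))"
```

```text
t17.92 ee [ 0.5945 -0.1274  0.0194] yaw -69.62 own(by yaw) 151.3 -79.1 force own x,y,z 2.05 -1.48 -1.07
r 170.8 plate heading if edge at front 11: -69.67 tz [-0.046  0.013 -0.999]
```

View pics/s16.png

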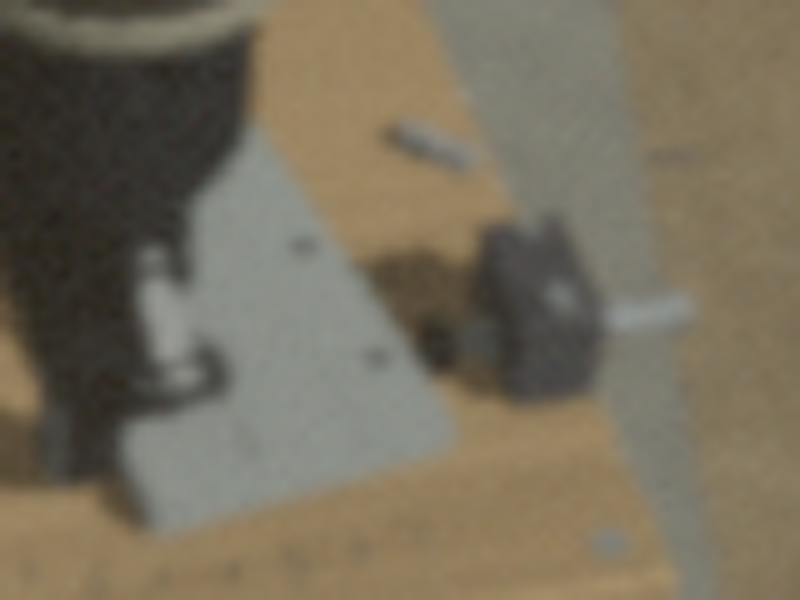

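The edge at (415,335) is within a few mm of the foot at (425,345). From here I use roughly 1 mm steps with force readings.

>>> apply_moves(
  offset=[
    [1.2, 0.5, -0.1],
    [0, 0, 0],
  ],
  twist=[-0.4, 0],
  fingers=[1, 1],
)

```text
t: 18.13
ee_pos: [0.5965, -0.1275, 0.0195]
orientation: [0.983, 0.181, -0.021, -0.01]
wrist_force: [-0.9, 0.7, 0.5]
finger_gap: -0.005
```

```bash
python3 -c "
from h import *
st()"
```

```text
t18.13 ee [ 0.5965 -0.1275  0.0195] yaw -69.13 own(by yaw) 151.4 -78.7 force own x,y,z -0.99 -0.54 0.53
r 170.7 plate heading if edge at front 11: -69.00 tz [-0.045  0.013 -0.999]
```

>>> apply_moves(
  offset=[
    [1.2, 0.5, -0.1],
    [0, 0, 0],
  ],
  twist=[-0.4, 0],
  fingers=[1, 1],
)

```text
t: 18.3
ee_pos: [0.5978, -0.1275, 0.0196]
orientation: [0.982, 0.185, -0.021, -0.011]
wrist_force: [0.2, 0.1, -0.8]
finger_gap: -0.001
```

```bash
python3 -c "
from h import *
st()"
```

```text
t18.30 ee [ 0.5978 -0.1275  0.0196] yaw -68.70 own(by yaw) 151.4 -78.5 force own x,y,z -0.02 0.18 -0.77
r 170.5 plate heading if edge at front 11: -68.51 tz [-0.045  0.013 -0.999]
```

>>> apply_moves(
  offset=[
    [1.2, 0.5, -0.1],
    [0, 0, 0],
  ],
  twist=[-0.4, 0],
  fingers=[1, 1],
)

```text
t: 18.47
ee_pos: [0.5992, -0.1276, 0.0197]
orientation: [0.982, 0.189, -0.021, -0.011]
wrist_force: [-1.5, 0.2, -0.0]
finger_gap: 0.002
```

```bash
python3 -c "
from h import *
st()"
```

```text
t18.47 ee [ 0.5992 -0.1276  0.0197] yaw -68.26 own(by yaw) 151.3 -78.4 force own x,y,z -0.74 -1.33 -0.03
r 170.4 plate heading if edge at front 11: -68.03 tz [-0.045  0.013 -0.999]
```

>>> apply_moves(
  offset=[
    [1.2, 0.5, -0.1],
    [1.2, 0.5, -0.1],
    [0, 0, 0],
  ],
  twist=[-0.4, -0.4, 0],
  fingers=[1, 1, 1],
)

```text
t: 18.72
ee_pos: [0.6012, -0.1277, 0.0197]
orientation: [0.98, 0.196, -0.022, -0.011]
wrist_force: [-2.2, -0.5, 1.0]
finger_gap: -0.001
```

```bash
python3 -c "
from h import *
st()"
```

```text
t18.72 ee [ 0.6012 -0.1277  0.0197] yaw -67.37 own(by yaw) 150.9 -79.0 force own x,y,z -0.36 -2.18 0.98
r 170.3 plate heading if edge at front 11: -67.36 tz [-0.047  0.013 -0.999]
```

>>> apply_moves(
  offset=[
    [1.2, 0.5, -0.1],
    [0, 0, 0],
  ],
  twist=[-0.4, 0],
  fingers=[1, 1],
)

```text
t: 18.88
ee_pos: [0.6018, -0.1277, 0.0197]
orientation: [0.979, 0.2, -0.022, -0.011]
wrist_force: [-1.3, -1.7, 0.5]
finger_gap: 0.002
```

```bash
python3 -c "
from h import *
st()
im,d=vision.grab_frame('side'); cv2.imwrite('pics/s17.png',cv2.resize(im[180:240,260:340,::-1],(800,600),interpolation=cv2.INTER_CUBIC))
im,d=vision.grab_frame('wrist'); cv2.imwrite('pics/w17.png',cv2.resize(im[:,:,::-1],(768,576),interpolation=cv2.INTER_CUBIC))"
```

```text
t18.88 ee [ 0.6018 -0.1277  0.0197] yaw -66.91 own(by yaw) 150.6 -79.6 force own x,y,z 1.07 -1.86 0.54
r 170.3 plate heading if edge at front 11: -67.14 tz [-0.048  0.013 -0.999]
```

View pics/s17.png

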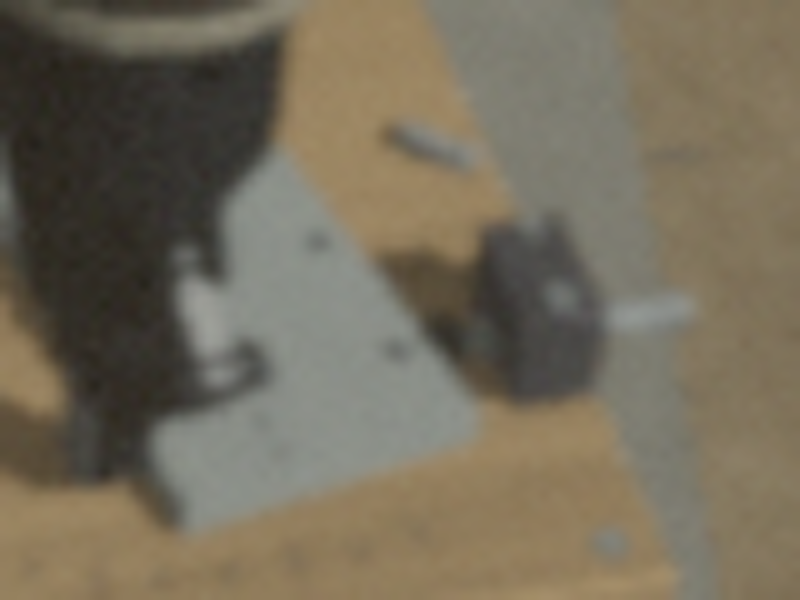

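View pics/w17.png

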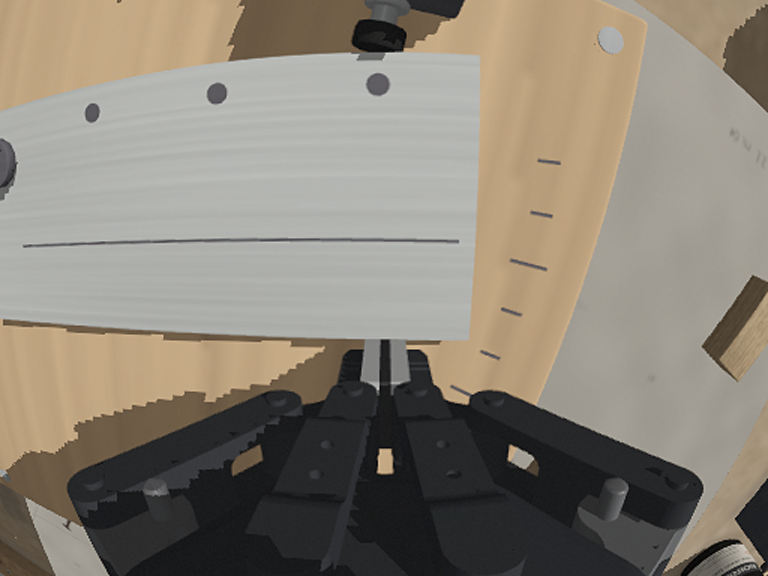

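The wrist view shows the foot's face at (380,45) at the plate's leading edge (y of about 52), so contact is starting. I'll average the force over a few readings from here.

```bash
cat >> h.py <<'E'
def favg(n=6):
    F=[];
    for i in range(n):
        F.append(telemetry.get_obs()["wrist_force"]); vision.grab_frame("top")
    F=np.array(F); y=np.radians(yaw_of(telemetry.get_obs())); X=np.array([np.cos(y),np.sin(y)]);Y=np.array([-X[1],X[0]])
    print("F own x,y,z mean",(F[:,:2]@X).mean().round(2),(F[:,:2]@Y).mean().round(2),F[:,2].mean().round(2),"sd",(F[:,:2]@Y).std().round(2)); st()
E
python3 -c "
from h import *
favg()"
```

```text
F own x,y,z mean 1.3 -3.72 1.23 sd 0.37
t19.28 ee [ 0.6019 -0.1277  0.0197] yaw -66.95 own(by yaw) 150.6 -79.5 force own x,y,z 1.71 -3.29 1.12
r 170.3 plate heading if edge at front 11: -67.12 tz [-0.048  0.013 -0.999]
```

>>> apply_moves(
  offset=[
    [1.2, 0.5, -0.1],
    [0.5, 0.2, 0],
  ],
  twist=[-0.4, 0],
  fingers=[1, 1],
)

```text
t: 19.45
ee_pos: [0.6025, -0.1278, 0.0196]
orientation: [0.979, 0.204, -0.023, -0.012]
wrist_force: [-4.6, -3.8, 5.1]
finger_gap: 0.003
```

```bash
python3 -c "
from h import *
favg()"
```

```text
F own x,y,z mean 0.91 -6.8 4.59 sd 0.66
t19.75 ee [ 0.6025 -0.1277  0.0197] yaw -66.54 own(by yaw) 150.4 -79.9 force own x,y,z 1.08 -6.73 4.38
r 170.3 plate heading if edge at front 11: -66.90 tz [-0.05   0.013 -0.999]
```

Push force is now about 6.8 N with friction of about 2, so the foot carries about 4-5 N at roughly 3 mm compression. A little more.

>>> apply_moves(
  offset=[
    [1.5, 0.5, -0.3],
    [0.5, 0.2, 0],
  ],
  twist=[-0.2, 0],
  fingers=[1, 1],
)

```text
t: 19.92
ee_pos: [0.6031, -0.1277, 0.0197]
orientation: [0.978, 0.205, -0.024, -0.012]
wrist_force: [-4.1, -1.9, 4.2]
finger_gap: -0.005
```

```bash
python3 -c "
from h import *
favg()"
```

```text
F own x,y,z mean 0.83 -6.46 2.72 sd 0.89
t20.22 ee [ 0.6032 -0.1277  0.0197] yaw -66.33 own(by yaw) 150.3 -79.9 force own x,y,z 1.63 -6.54 3.17
r 170.2 plate heading if edge at front 11: -66.66 tz [-0.052  0.013 -0.999]
```

>>> apply_moves(
  offset=[
    [1.5, 0.5, -0.3],
    [1, 0.3, 0],
  ],
  twist=[-0.2, 0],
  fingers=[1, 1],
)

```text
t: 20.38
ee_pos: [0.6037, -0.1277, 0.0196]
orientation: [0.978, 0.207, -0.026, -0.012]
wrist_force: [-8.0, -5.0, 6.8]
finger_gap: -0.001
```

```bash
python3 -c "
from h import *
favg()"
```

```text
F own x,y,z mean 1.43 -9.52 5.72 sd 0.55
t20.68 ee [ 0.6037 -0.1277  0.0197] yaw -66.11 own(by yaw) 150.2 -80.0 force own x,y,z 2.29 -9.88 4.78
r 170.1 plate heading if edge at front 11: -66.48 tz [-0.056  0.014 -0.998]
```

Push is about 9.5 N, but the finger is also bearing down (z about 5.7 N), which adds to friction. One more small step with a little lift, for a clear margin over 4 N at the foot.

>>> apply_moves(
  offset=[
    [1.5, 0.5, -0.8],
    [1, 0.3, -0.5],
    [0.8, 0.2, -0.3],
  ],
  twist=[-0.2, 0, 0],
  fingers=[1, 1, 1],
)

```text
t: 20.93
ee_pos: [0.6039, -0.1277, 0.02]
orientation: [0.977, 0.209, -0.029, -0.013]
wrist_force: [-6.6, -6.2, -2.7]
finger_gap: 0.003
```

```bash
python3 -c "
from h import *
favg()"
```

```text
F own x,y,z mean 2.59 -8.47 -2.56 sd 0.29
t21.23 ee [ 0.6039 -0.1277  0.0199] yaw -65.88 own(by yaw) 150.0 -80.4 force own x,y,z 2.59 -7.62 -2.03
r 170.2 plate heading if edge at front 11: -66.42 tz [-0.062  0.014 -0.998]
```

>>> apply_moves(
  offset=[
    [2, 0.3, 0],
    [1.5, 0.3, 0],
    [0.5, 0, 0],
  ],
  twist=[0, 0, 0],
  fingers=[1, 1, 1],
)

```text
t: 21.48
ee_pos: [0.6039, -0.1276, 0.0195]
orientation: [0.977, 0.21, -0.032, -0.014]
wrist_force: [-3.1, -4.5, 3.9]
finger_gap: 0.0
```

```bash
python3 -c "
from h import *
favg(4)
im,d=vision.grab_frame('wrist'); cv2.imwrite('pics/w18.png',cv2.resize(im[0:150,150:350,::-1],(800,600),interpolation=cv2.INTER_CUBIC))"
```

```text
F own x,y,z mean 2.49 -7.73 4.16 sd 1.77
t21.68 ee [ 0.604  -0.1276  0.0195] yaw -65.84 own(by yaw) 149.8 -80.4 force own x,y,z 1.86 -8.18 4.4
r 170.0 plate heading if edge at front 11: -66.36 tz [-0.069  0.014 -0.998]
```

View pics/w18.png

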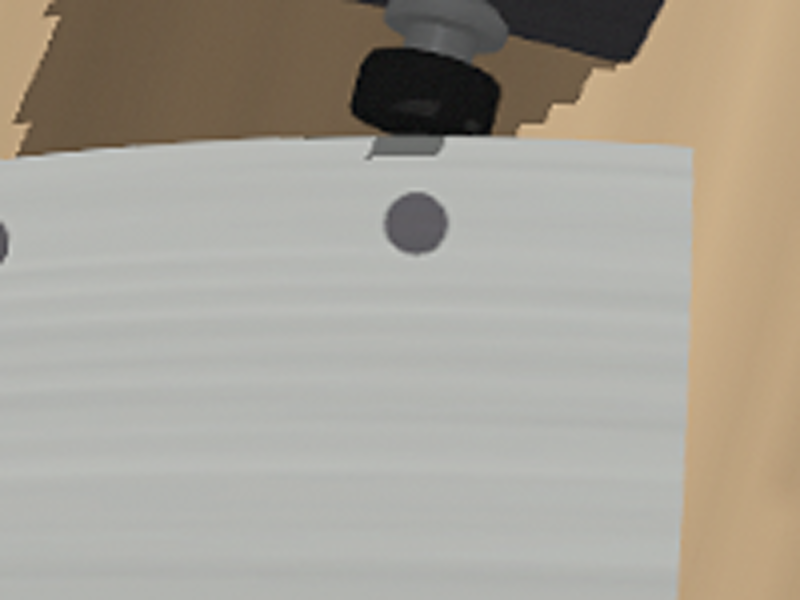

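The foot (430,95 in the crop) bears on the plate's edge. Since each row re-bases on the measured pose, the force held depends on the last row's offset. I'll use one firmer row and hold it.

>>> apply_moves(
  offset=[
    [2, 0.5, -0.2],
  ],
  twist=[0],
  fingers=[1],
)

```text
t: 21.82
ee_pos: [0.6045, -0.1275, 0.0195]
orientation: [0.977, 0.21, -0.034, -0.014]
wrist_force: [-13.7, -8.8, 7.4]
finger_gap: -0.003
```

```bash
python3 -c "
from h import *
favg(6)"
```

```text
F own x,y,z mean 2.05 -13.47 6.85 sd 1.24
t22.12 ee [ 0.6046 -0.1276  0.0195] yaw -65.83 own(by yaw) 150.0 -79.9 force own x,y,z 2.32 -13.0 6.27
r 170.0 plate heading if edge at front 11: -66.16 tz [-0.071  0.013 -0.997]
```

Push is about 13.5 N, held for 0.3 s. After sliding friction the foot carries roughly 9 N, which is firm and well under 20. Now I back straight off and rise.

>>> apply_moves(
  offset=[
    [-1, 0, 0],
    [-2, 0, 0],
    [-4, 0, 0],
    [-6, 0, 0],
    [-8, 0, 0],
    [0, 0, -5],
    [0, 0, -15],
    [0, 0, -20],
    [0, 0, -25],
    [0, 0, -25],
    [0, 0, 0],
  ],
  twist=[0, 0, 0, 0, 0, 0, 0, 0, 0, 0, 0],
  fingers=[1, 1, 1, 1, 1, 1, 1, 1, 1, 1, 1],
)

```text
t: 23.03
ee_pos: [0.5893, -0.1383, 0.1147]
orientation: [0.977, 0.209, -0.034, -0.015]
wrist_force: [0.7, -0.8, 0.6]
finger_gap: -0.001
```

```bash
python3 - <<'E'
from h import *
o=telemetry.get_obs(); st()
im,d=vision.grab_frame('wrist'); np.savez("pics/w19.npz",im=im,d=d); cv2.imwrite('pics/w19.png',cv2.resize(im[:,:,::-1],(768,576),interpolation=cv2.INTER_CUBIC))
im,d=vision.grab_frame('side'); cv2.imwrite('pics/s19.png',cv2.resize(im[150:270,200:360,::-1],(800,600),interpolation=cv2.INTER_CUBIC))
E
```

```text
t23.03 ee [ 0.5893 -0.1383  0.1147] yaw -65.88 own(by yaw) 153.6 -98.0 force own x,y,z 0.99 0.36 0.62
r 182.2 plate heading if edge at front 11: -72.74 tz [-0.072  0.015 -0.997]
```

View pics/w19.png

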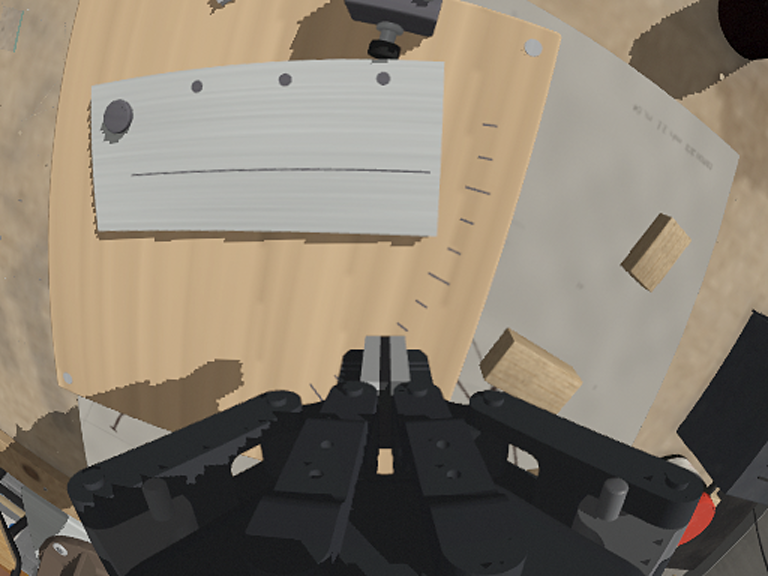

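View pics/s19.png

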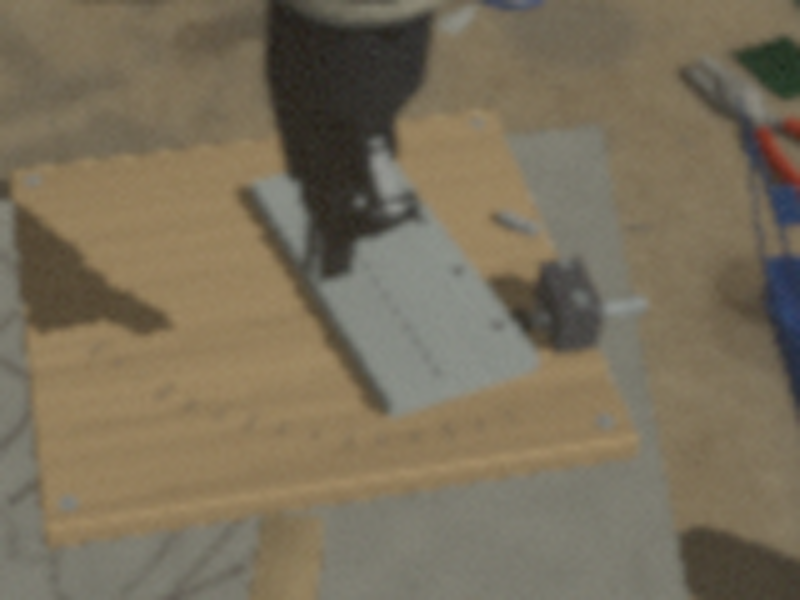

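The wrist view shows the plate resting with its leading edge at (385,60) on the foot. The block is flat on the bench at (530,370) and nothing is in contact with the tool. One last number check before handing in.

```bash
python3 - <<'E'
from h import *
np.set_printoptions(precision=4,suppress=True)
o=telemetry.get_obs()
W=lambda p,z:wrist_pts((np.array(p,float)+.5)/1.5-.5,z,o)
p=W([(97,232),(437,236),(443,63),(91,88)],.03); e=p[1]-p[0]; e2=p[2]-p[3]
print("heading trailing",np.degrees(np.arctan2(e[1],e[0])),"leading",np.degrees(np.arctan2(e2[1],e2[0])))
D=np.load("pics/w19.npz"); T,Wd=wrist_tool(D["d"],o)
r=Wd[int(150/1.5),int(150/1.5):int(420/1.5):20,2]; print("plate top z",r)
M=(Wd[...,2]>.016)&(Wd[...,2]<.03)&(abs(Wd[...,0]-.5655)<.05)&(abs(Wd[...,1]+.247)<.05)&(D["d"]>0)
print("block top",np.median(Wd[M][:,2]),Wd[M].mean(0)); 
c=p[3]-0; d1=W((384,56),.027); print("foot near edge",d1, "plate edge dist along own y (mm)", ((d1-p[3])[0,:2]@np.array([-np.sin(np.arctan2(e2[1],e2[0])),np.cos(np.arctan2(e2[1],e2[0]))]))*1000)
print(np.hypot(o["wrist_force"][0],o["wrist_force"][1]),o["joint_vel"].max())
E
```

```text
heading trailing -67.22935249928146 leading -67.30440922628257
plate top z [0.0262 0.0265 0.0263 0.026  0.0262 0.0265 0.026  0.0265 0.0253]
block top 0.018226081015150636 [ 0.5649 -0.2441  0.0182]
foot near edge [[ 0.6935 -0.0854  0.027 ]] plate edge dist along own y (mm) 3.076273829839819
1.0033001982409375 0.03262899262171479
```

```bash
python3 - <<'E'
from h import *
im=np.load("pics/w19.npz")["im"]
cv2.imwrite('pics/w19c.png',cv2.resize(im[0:75,205:305,::-1],(800,600),interpolation=cv2.INTER_NEAREST))
E
```

```text
(no output)
```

View pics/w19c.png

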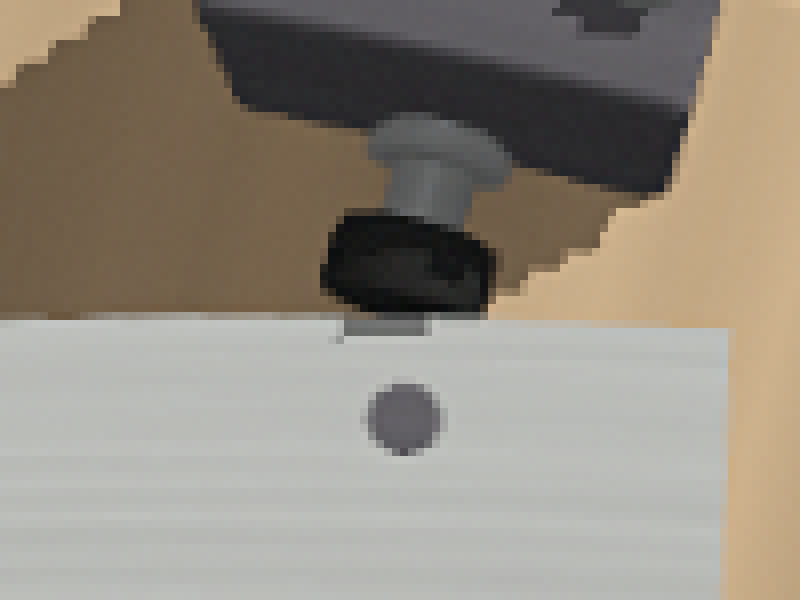

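The enlarged view shows the rubber foot flush against the plate's edge at (410,315) with no gap. Handing in.

```bash
python3 -c "
from cell import ticket
print(ticket.hand_in())"
```

```text
the job is handed in; nothing more can be done
None
```

I finished both parts and handed the job in at about 23 s; no verdict was reported.

**What I did**
- I picked the largest beech block (about 60 × 32 mm) off the bed and set it flat on the bench at (0.565, -0.247). That is about 197 mm to the bed's right (-y) side, clear of the bed and the small look-alike blocks.
- I then pushed the plate round its pin with the shut fingers, from heading -133° to about -66° in world (about -76° in the bed's frame).
- I pressed it against the foot with about 13.5 N at the wrist, held for 0.3 s. After friction I estimate about 9 N on the foot; this was not measured directly.
- I backed straight off and raised the arm.

**Last checks**
- **Plate and foot:** the enlarged wrist view shows the foot flush against the plate's edge at about -67°. How hard the plate still bears on the foot was judged from that picture only. A rough ray measurement of the same spot gave a 3 mm gap; I discounted it because the foot's lower part is hidden there.
- **Block:** it lay flat after release, with its top at z 0.0215 and no slope.
- **Robot:** it touched nothing, with residual force around 1 N.
- **Bystanders:** the arm did not go near them, but I did not measure them again at the end.

**What disagreed or went wrong**
- **Fingertips:** they stand about 4–8 mm behind the TCP, not 17 mm ahead as stated, so my first grasp closed above the block.
- **Tip on the bed:** it dragged on the bed once during the push (about 22 N upward) until I raised it.
- **Tool tilt:** it drifted to about 0.07 rad, and the last depth heights read about 4 mm low.

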